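# Clear down the bread board and hang up the scraper

### The arm

A 6-joint arm with a two-finger parallel gripper is mounted at the origin on the work surface. World frame = base frame: x ahead of the robot, y to its left, z up, the work surface at z = 0. Lengths are in mm, angles in degrees, forces in N, time in s.
With the tool pointing down it reaches from about 350 to 800 mm from the base axis. Payload 7.3 kg.
Tool frame: the origin (TCP) lies midway between the tips of the shut fingers; the grasp point (between the pads) lies manip.hold_point_z behind it (manip.hold_point_z is the distance from the TCP to the grasp point, in mm); y points along the fingers, x is the direction in which the jaws open and shut, and the axes are right-handed (so a half turn about y gives the same grasp; the last joint's range is limited). The gripper opens to 85 mm and grips with 20 to 120 N. Pads are 22 mm wide; open, the fingers measure 114 mm over their backs; the gripper's body (76 mm by 85 mm) begins 54 mm behind the grasp point. The pads swing forward as they close: fully open they stand 13 mm farther back than shut.
Start: joints at [63.713, 19.595, 87.324, -0, 73.075, -8.365], TCP at [161.54, 499.549, 231.322] pointing down, gripper open.
Joint ranges: [-145.02, 145.02], [-44.19, 115.74], [2.07, 154.8], [-57.11, 237.11], [16.16, 152.29], [-177.93, 177.93]. Speed limits (degrees/s): [147.25, 147.25, 180, 180, 180, 180].

### API

Orientations are given as a 3x3 rotation matrix whose columns are the frame's x, y, z axes.
In Python, from plant import manip gives the robot as it stands.
- The arm moves only by the shell command python3 -m pendant 'ROWS'. ROWS is JSON, a list of rows, each an object with "grip": the closure, from 0 (fully open) to 1 (shut); "xyz": the shift along the tool's x, y, z in mm, a list of three; "turn": the turn about the tool's y in degrees. In form: [{"grip": grip, "xyz": [dx, dy, dz], "turn": turn}, ...]. A call has 1 to 8 rows; each row shifts and turns the commanded pose from where the row before left it, along the tool's axes as they then stand; what a row does not reach is not made up. A row lasts 1/12 s, in which the tool goes at most 41.7 mm and 7.16 degrees, less where a joint would pass 70% of its speed; a pose out of reach is approached as far as the arm can. A call with a gripper value outside its range is refused whole. The fingers move at their own pace and stop on an object; the grip force is fixed at half the most. Time passes only in rows, so rows that do not move let the fingers close. It gives the time, the measured TCP pose, the force and the opening at its end, in the units of the state.
- manip.sense(): the state, without advancing time (a new reading comes with each control period).
- manip.grab_frame(name): name is "scene" or "top" or "wrist"; returns a dict with "frame" (384x512x3 uint8, blue, green, red), "z_map" (384x512 float32, mm along the optical axis (not along the pixel's ray), 0 where there is no reading), "fx", "fy", "cx", "cy" (pixels), "distortion" ([k1, k2, p1, p2, k3] as OpenCV has them; the pictures are not rectified), "R" (3x3) and "t" (3): a world point X has camera coordinates R X + t; the wrist camera has in their place "hand_eye" (4x4, takes a point from camera to tool coordinates, whose origin is the TCP and whose axes are the tool frame's). Camera axes: x right, y down, z forward; pixel columns grow to the right and rows downward; lengths in mm; the calibration is good to about 2 mm. A picture is of the moment at which its call begins: read the wrist's pose just before it.
- manip.job_done(): hands the job in, once; it reports no verdict.
The state is a dict: "clock": time; "qpos": joint angles; "joint_velocities": joint speeds; "effort": joint torques, N m; "eef_pos": TCP position; "ee_rot": TCP orientation; "contact_force": force on the tool from outside, world axes, zero at the start; "wrist_torque": the same for the moment, N m; "width": finger opening in mm.
Only numpy, scipy, OpenCV 4.12 (cv2) and the standard library are available. Lean on these libraries where they do the work, as an engineer would, in place of code of your own. Each camera call takes 0.05 s, during which the arm holds its last target.

### The job

Clear down the bread board: first move every pretzel roll from the board onto the cooling rack, right way up, then push all the crust chips off the board's open end into the catch tray with the scraper (do not pick the chips up with the fingers). After that hook the scraper's lip over the utensil rail a hand's breadth away from the end stop, slide it along the rail until it comes up against the stop, and leave it hanging there. Leave the mug, the jar and the plate where they are.

Things in the scene. Friction and masses are not known exactly. Their poses are not given: they have to be found in the camera images.
- board: Fixed beech bread board. Origin: on the counter under the middle of the flat wiping area, z up. Wiping area: 240 mm along x (-120..120), 260 mm along y (-130..130), 40 mm above the counter. A rim 10 mm wide and 8 mm high closes both x sides and the +y end; the -y end (y = -130) is open, the catch tray right under it.
- catch_tray (a point): The open-topped steel catch tray fixed to the board's open -y end. This point: middle of its inner floor, 4 mm above the counter, at y = -178 mm in the board's frame; axes as the board's. Inside 252 mm along x, 104 mm along y, walls 30 mm above the counter; what is pushed over the board's open edge falls into it.
- rack: Fixed wire cooling rack, 270 mm (x) by 170 mm (y), level top 25 mm above the counter, empty. Origin: on the counter under its middle, z up.
- rail: Fixed utensil rail beside the board: a level flat dark steel bar 10 mm thick (x), 30 mm high, its top edge 220 mm above the counter, running along y. Origin: on the counter under the middle of the bar, z up. The bar is free from y = -180 to 180 mm between two round pillars of 16 mm diameter, 232 mm tall, at y = -188 and 188 mm.
- stop_face (a point): The end stop: a black block 26 mm (x) by 18 mm (y) by 44 mm (z) clamped over the rail's bar towards its -y end, its top 229 mm above the counter; it does not move. This point is the middle of its flat face, which looks to +y along the rail, 205 mm above the counter; axes as the rail's.
- scraper_grip (a point): The loose scraper, about 0.4 kg, first standing upright on the counter: beech block with a steel edge, 140 mm long (y), 24 mm thick (x -12..12), its foot 90 mm and its top 28 mm below this point; on top a bar handle 110 mm long (y), 20 mm thick (x), from 24 mm below to 20 mm above this point. This point: the handle's middle, grasped across x. Axes: z up, x towards its lip.
- scraper_slot (a point): The scraper's hanging lip: a dark steel strip 70 mm wide, central, 4 mm thick, juts out between block and handle on the +x side and bends down. Slot between block and lip: 16 mm wide (x), 20 mm deep, open below. This point: its ceiling's middle, 20 mm in x and -28 mm in z from scraper_grip; same axes. Hooked over the rail, either way round, this point rests on the bar's top edge; let go, it then leans a little.
- roll1_center (a point): A loose dark brown pretzel roll with a cross cut on top, round, 58 mm across (widest from 6 mm below to 6 mm above this point) and 42 mm high, flat below, 60 g; this point is its centre, 21 mm above its underside. Lies on the board at first. Two or three rolls are present.
- roll2_center (a point): A loose dark brown pretzel roll with a cross cut on top, round, 58 mm across (widest from 6 mm below to 6 mm above this point) and 42 mm high, flat below, 60 g; this point is its centre, 21 mm above its underside. Lies on the board at first. Two or three rolls are present.
- roll3_center (a point): A loose dark brown pretzel roll with a cross cut on top, round, 58 mm across (widest from 6 mm below to 6 mm above this point) and 42 mm high, flat below, 60 g; this point is its centre, 21 mm above its underside. Lies on the board at first. Two or three rolls are present.
- chip1_center (a point): A loose, hard brown chip of bread crust, 26 x 18 x 12 mm, 10 g; this point is its centre. Lies on the board at first. Four to six chips are present.
- chip2_center (a point): A loose, hard brown chip of bread crust, 26 x 18 x 12 mm, 10 g; this point is its centre. Lies on the board at first. Four to six chips are present.
- chip3_center (a point): A loose, hard brown chip of bread crust, 26 x 18 x 12 mm, 10 g; this point is its centre. Lies on the board at first. Four to six chips are present.
- chip4_center (a point): A loose, hard brown chip of bread crust, 26 x 18 x 12 mm, 10 g; this point is its centre. Lies on the board at first. Four to six chips are present.
- chip5_center (a point): A loose, hard brown chip of bread crust, 26 x 18 x 12 mm, 10 g; this point is its centre. Lies on the board at first. Four to six chips are present.
- chip6_center (a point): A loose, hard brown chip of bread crust, 26 x 18 x 12 mm, 10 g; this point is its centre. Lies on the board at first. Four to six chips are present.
- mug_mid (a point): A white mug, 80 mm across and 90 mm tall, standing on the counter beyond the board. Point: its centre.
- jar_mid (a point): A closed glass jar, 70 mm across and 110 mm tall, standing on the counter beyond the board. Point: its centre.
- plate_mid (a point): A blue plate, 190 mm across and 22 mm high, on the counter beyond the board. Point: its centre.
Things that resemble listed ones, but are neither listed nor needed, are in the scene too. What is shaped like the part that bears roll2_center but grey is not meant.

How it is judged:
By the outcome, as a careful person would: the job done as asked, in the order asked, and still so for the second after the job is handed in, with the robot touching nothing.
Of roll1, roll2, roll3 only 2 to 3 are there at a start; the rules pass over those that are not, and their reading is None.
Of chip1, chip2, chip3, chip4, chip5, chip6 only 4 to 6 are there at a start; the rules pass over those that are not, and their reading is None.
At some moment in a run one of roll1, roll2, roll3 may be knocked a few centimetres aside while the robot is not near it.
It also fails if it takes over 208 s, if anything falls off the work surface, if the arm or the gripper's body presses on something with over 40 N, if the wrist force passes 120 N, or if a joint passes its speed limit or range.

## Working session

There is one attempt and no reset: what is moved stays moved. The work goes in short steps, Python scripts to look and compute and a shell command to move; the robot and the scene stay as the last step left them, time stands still between calls to the robot, and variables do not carry over. Pictures are saved under pics/ and viewed, and the job is handed in when it is done.

```bash
ls -la; mkdir -p pics; cat > h.py <<'E'
import numpy as np, cv2, json
from plant import manip
def grab(n,name=None):
    s=manip.sense(); f=manip.grab_frame(n)
    if name: cv2.imwrite('pics/'+name+'.png',f['frame'])
    K=np.array([[f['fx'],0,f['cx']],[0,f['fy'],f['cy']],[0,0,1]],float); D=np.array(f['distortion'],float)
    if 'R' in f and f.get('R') is not None:
        R=np.array(f['R']);t=np.array(f['t']).ravel()
        Rw=R.T; o=-R.T@t
    else:
        H=np.array(f['hand_eye']); Rt=np.array(s['ee_rot']).reshape(3,3)
        Rw=Rt@H[:3,:3]; o=Rt@H[:3,3]+np.array(s['eef_pos'])
    f.update(K=K,D=D,Rw=Rw,o=o); return f
def rays(f,uv):
    p=cv2.undistortPoints(np.array(uv,float).reshape(-1,1,2),f['K'],f['D']).reshape(-1,2)
    return np.c_[p,np.ones(len(p))]
def onplane(f,uv,z):
    d=rays(f,uv)@f['Rw'].T
    return f['o']+d*((z-f['o'][2])/d[:,2])[:,None]
def depthpts(f,uv):
    uv=np.array(uv); c=rays(f,uv); z=f['z_map'][uv[:,1].astype(int),uv[:,0].astype(int)]
    return (c*z[:,None])@f['Rw'].T+f['o']
def cloud(f):
    h,w=f['z_map'].shape; u,v=np.meshgrid(np.arange(w),np.arange(h))
    uv=np.c_[u.ravel(),v.ravel()]
    return depthpts(f,uv).reshape(h,w,3)
E
python3 - <<'E'
from h import *
for n in ('scene','top','wrist'):
    f=grab(n,n+'0'); print(n,f['K'][0,0],f['o'].round(),f['Rw'].round(2).tolist(), (f['z_map']>0).mean())
print(manip.sense(), manip.hold_point_z)
E
```

```text
total 12
drwxr-xr-x  3 agent agent 4096 Dec  6 16:57 .
drwxr-xr-x 23 root  root  4096 Dec  6 16:57 ..
drwxr-xr-x  2 agent agent 4096 Dec  6 16:57 pics
scene 407.5452480959872 [1079. -399. 1052.] [[0.56, 0.67, -0.49], [0.83, -0.45, 0.34], [0.01, -0.59, -0.81]] 0.99627685546875
top 378.72509157595493 [ 493.  -18. 1242.] [[-0.02, -1.0, 0.04], [-1.0, 0.02, -0.02], [0.02, -0.04, -1.0]] 0.9959920247395834
wrist 301.13813134732277 [ 87. 524. 372.] [[0.31, 0.91, 0.29], [0.95, -0.29, -0.1], [-0.0, 0.31, -0.95]] 0.9959208170572916
{'clock': 0.15, 'qpos': array([ 6.37127640e+01,  1.96267526e+01,  8.73639927e+01,  1.42092955e-03,
        7.30728205e+01, -8.36579771e+00]), 'joint_velocities': array([-0.03786405, -0.10525394, -0.14730248,  0.02738575,  0.08857967,
       -0.07389195]), 'effort': array([ 1.78046936e-03, -4.33913469e+01, -2.46143764e+01, -7.15716101e-05,
        5.73469340e-03,  1.58922842e-05]), 'eef_pos': array([161.39922535, 499.27709837, 230.79430877]), 'ee_rot': array([[ 3.07719256e-01, -5.12608385e-04, -9.51477061e-01],
       [ 9.51476570e-01, -9.84194338e-04,  3.07719627e-01],
       [-1.09417800e-03, -9.99999384e-01,  1.84879319e-04]]), 'contact_force': array([ 0.29630865,  0.29475217, -0.46017896]), 'wrist_torque': array([ 0.00559247, -0.00343402, -0.01153659]), 'width': 85.1908178031465} 18.700000000000003
```

View pics/scene0.png

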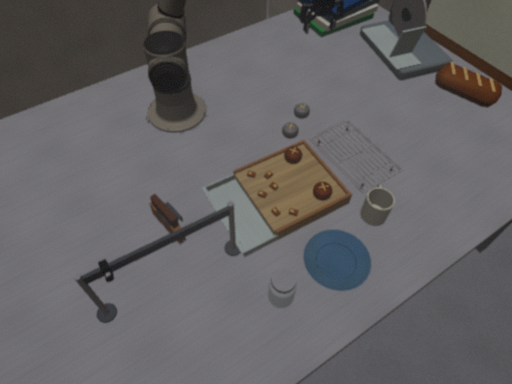

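View pics/top0.png

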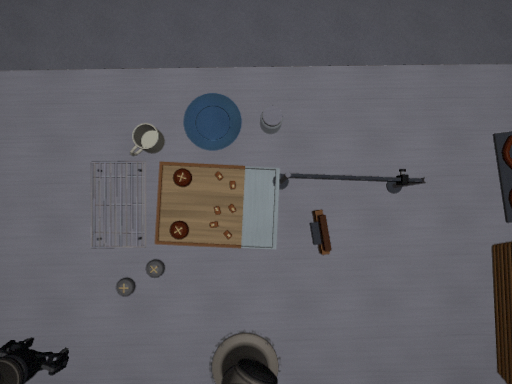

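View pics/wrist0.png

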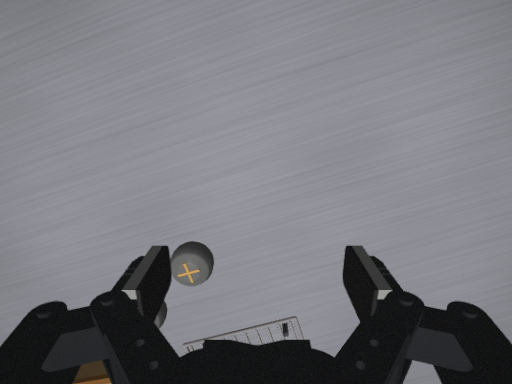

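```bash
python3 - <<'E'
from h import *
f=grab('top'); s=grab('scene')
a=cv2.resize(f['frame'][140:270,80:340],None,fx=3,fy=3,interpolation=cv2.INTER_CUBIC);cv2.imwrite('pics/topc.png',a)
b=cv2.resize(f['frame'][160:270,260:440],None,fx=4,fy=4,interpolation=cv2.INTER_CUBIC);cv2.imwrite('pics/topd.png',b)
c=cv2.resize(s['frame'][180:320,70:270],None,fx=4,fy=4,interpolation=cv2.INTER_CUBIC);cv2.imwrite('pics/sced.png',c)
C=cloud(f)
def show(n,u,v): print(n,C[v,u].round(0))
for n,u,v in [('mug',140,140),('plate',213,122),('r1',182,178),('r2',179,230),('boardmid',200,205),('tray',260,210),('hand',324,232),('lip',315,233),('rail',340,179),('rail2',300,176),('stop',402,180),('rack',118,205),('tabl',280,300)]: show(n,u,v)
E
```

```text
mug [733. 327.  13.]
plate [791.  90.   2.]
r1 [600. 180.  84.]
r2 [442. 191.  88.]
boardmid [517. 132.  40.]
tray [498. -58.   7.]
hand [ 427. -245.  111.]
lip [ 422. -226.   67.]
rail [ 577. -274.  209.]
rail2 [ 587. -163.  217.]
stop [ 570. -438.  228.]
rack [523. 403.   2.]
tabl [ 204. -117.    1.]
```

View pics/topc.png

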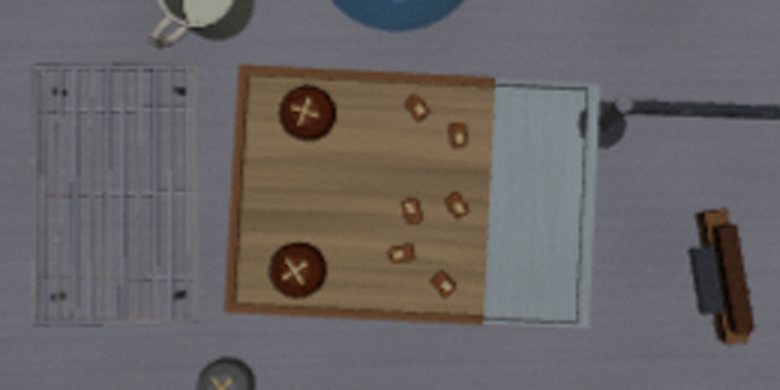

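View pics/topd.png

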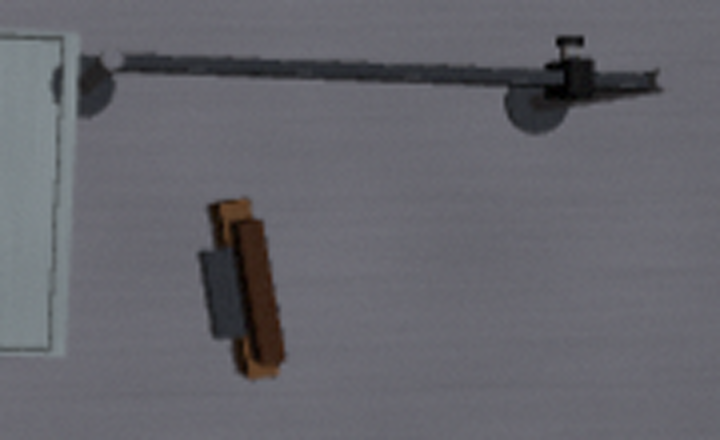

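View pics/sced.png

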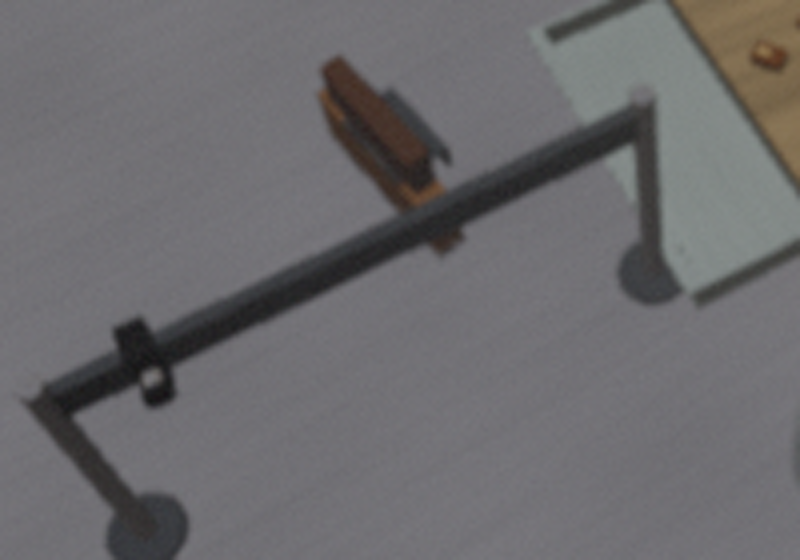

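```bash
cat >> h.py <<'E'
def blobs(f,mask,amin=15):
    n,l,st,c=cv2.connectedComponentsWithStats(mask.astype(np.uint8))
    return [(c[i],st[i,4],l==i) for i in range(1,n) if st[i,4]>=amin]
def go(xyz,phi=None):
    """shift in tool axes to bring TCP to xyz; turn so tool x heads at phi (deg, mod 180)"""
    s=manip.sense(); R=np.array(s['ee_rot']); d=R.T@(np.array(xyz,float)-s['eef_pos'])
    h=np.degrees(np.arctan2(R[1,0],R[0,0])); t=None
    if phi is not None: t=(h-phi+90)%180-90
    print('pos',s['eef_pos'].round(1),'head',round(h,2),'shift before turn',d.round(1),'turn',t,'q',s['qpos'].round(0),'F',s['contact_force'].round(1),'w',round(s['width'],1),'t',round(s['clock'],1))
E
python3 - <<'E'
from h import *
f=grab('top'); C=cloud(f); F=f['frame'].astype(int); hsv=cv2.cvtColor(f['frame'],cv2.COLOR_BGR2HSV)
for (u,v) in [(182,170),(179,222),(155,262),(219,176),(217,211),(322,225),(326,240),(200,205),(260,205),(350,180),(402,180),(121,207)]: print((u,v),hsv[v,u],F[v,u])
b,g,r=F[...,0],F[...,1],F[...,2]
print('grid tray/board corners')
for n,z,pts in [('board top-rim outer',48,[(160,162.5),(156,243.5),(245,166.5),(241.5,247)]),('boardopen edge',40,[(245,166.5),(241.5,247)]),('tray outer',30,[(279.5,168.5),(276,248.5)]),('rack',25,[(92,161.5),(92,248),(145,161.5),(145,248)]),('railtop',220,[(300,176.5),(393,180)]),('stop',229,[(397,177),(406.5,177)]),('tops of pillars',232,[(288,175)])]:
    print(n,onplane(f,pts,z)[:,:2].round(0).tolist())
E
```

```text
(182, 170) [  9 208  60] [11 26 60]
(179, 222) [  8 216  52] [ 8 19 52]
(155, 262) [130  10  74] [74 71 72]
(219, 176) [ 20  93 150] [ 95 132 150]
(217, 211) [ 12 174  97] [31 58 97]
(322, 225) [ 12 158  55] [21 35 55]
(326, 240) [ 11 143  57] [25 37 57]
(200, 205) [ 17  94 114] [ 72  96 114]
(260, 205) [ 99  26 139] [139 135 125]
(350, 180) [125  20  77] [77 71 72]
(402, 180) [100  51  15] [15 14 12]
(121, 207) [123  23 101] [101  92  93]
grid tray/board corners
board top-rim outer [[654.0, 255.0], [400.0, 270.0], [636.0, -13.0], [383.0, 3.0]]
boardopen edge [[637.0, -13.0], [382.0, 4.0]]
tray outer [[630.0, -123.0], [374.0, -106.0]]
rack [[664.0, 478.0], [388.0, 478.0], [661.0, 308.0], [384.0, 311.0]]
railtop [[585.0, -162.0], [571.0, -417.0]]
stop [[578.0, -424.0], [578.0, -450.0]]
tops of pillars [[589.0, -128.0]]
```

```bash
cat > meas.py <<'E'
from h import *
yaw=np.radians(-3.5); BO=np.array([517.5,125.]); BX=np.array([np.cos(yaw),np.sin(yaw)]); BY=np.array([-np.sin(yaw),np.cos(yaw)])
def tob(p): d=np.array(p)[:2]-BO; return np.array([d@BX,d@BY])
def run(f,verbose=True):
    hsv=cv2.cvtColor(f['frame'],cv2.COLOR_BGR2HSV).astype(int); H,S,V=hsv[...,0],hsv[...,1],hsv[...,2]
    m=((H<14)|(H>175))&(S>170)&(V<90)
    m=cv2.morphologyEx(m.astype(np.uint8),cv2.MORPH_CLOSE,np.ones((5,5)))
    for c,a,mm in blobs(f,m,150):
        (u,v),r=cv2.minEnclosingCircle(np.argwhere(mm)[:,::-1].astype(np.float32))
        if a>600: continue
        print('roll',c.round(1),a,round(r,1),'world',onplane(f,[(u,v)],61)[0].round(1),onplane(f,[c],61)[0].round(1),'board',tob(onplane(f,[c],61)[0]).round(1))
if __name__=='__main__':
    f=grab('top'); run(f)
    hsv=cv2.cvtColor(f['frame'],cv2.COLOR_BGR2HSV).astype(int); H,S,V=hsv[...,0],hsv[...,1],hsv[...,2]
    m=(H<15)&(S>130); m[:, :200]=0; m[:,241:]=0; m[:170]=0;m[240:]=0
    for c,a,mm in blobs(f,m,6): print('chip',c.round(1),a,onplane(f,[c],46)[0][:2].round(0),'board',tob(onplane(f,[c],46)[0]).round(0))
    C=cloud(f)
    m=(C[...,2]>118)&(C[...,2]<140)&(np.abs(C[...,1]+245)<120)&(np.abs(C[...,0]-427)<100)
    P=C[m]; print('depth handle',m.sum(),P.mean(0))
    m=(S>110)&(H<25); m[:,:300]=0;m[:,345:]=0;m[:200]=0;m[265:]=0
    print('scraper', [ (c.round(1),a) for c,a,_ in blobs(f,m,20)])
    q=m&(V<66)
    for c,a,mm in blobs(f,q,20):
        r=cv2.minAreaRect(np.argwhere(mm)[:,::-1].astype(np.float32)); bx=cv2.boxPoints(r)
        print('handle',a,c.round(1),onplane(f,bx,110)[:,:2].round(0).tolist(),onplane(f,[r[0]],110)[0].round(1))
E
python3 meas.py
```

```text
roll [507.6 151.5] 204 16.0 world [ 665.6 -860.4   61. ] [ 667.4 -852.6   61. ] board [ 209.3 -966.7]
roll [182.3 177.2] 240 8.8 world [603.7 183.1  61. ] [604.6 183.2  61. ] board [83.4 63.4]
roll [178.9 229.3] 246 9.0 world [442.8 196.1  61. ] [442.8 195.7  61. ] board [-78.9  66. ]
chip [218.3 175.1] 30 [610.  72.] board [ 96. -47.]
chip [232.1 184.2] 32 [581.  29.] board [ 69. -92.]
chip [231.5 207.6] 32 [507.  33.] board [ -5. -93.]
chip [217.6 210.6] 30 [498.  76.] board [-16. -50.]
chip [213.8 224. ] 32 [456.  89.] board [-59. -40.]
chip [227.2 234. ] 35 [424.  47.] board [-88. -83.]
depth handle 0 [nan nan nan]
scraper [(array([322.5, 231.5]), np.int32(385))]
handle 316 [322.9 232. ] [[491.0, -212.0], [496.0, -246.0], [373.0, -264.0], [367.0, -231.0]] [ 431.5 -238.3  110. ]meas.py:19: RuntimeWarning: Mean of empty slice.
  P=C[m]; print('depth handle',m.sum(),P.mean(0))
  ret = um.true_divide(
```

```bash
python3 -m pendant '[{"grip":0,"xyz":[0,0,0],"turn":-6},{"grip":0,"xyz":[0,0,0],"turn":-6},{"grip":0,"xyz":[0,0,0],"turn":-6}]'; python3 - <<'E'
from h import *
go([604,183,180],90)
E
```

```text
clock: 0.6
eef_pos: [161.5, 499.5, 231.3]
ee_rot: [[-0.006, -0.0, -1.0], [1.0, 0.0, -0.006], [0.0, -1.0, 0.0]]
contact_force: [-0.2, -0.7, -0.9]
width: 85.5
pos [161.5 499.5 231.3] head 90.37 shift before turn [-319.4   51.3 -440.4] turn 0.37103085869357244 q [ 64.  20.  87.   0.  73. -27.] F [-0.2 -0.7 -0.9] w 85.5 t 0.6
```

```bash
R='x'; python3 -m pendant '[{"grip":0,"xyz":[-20,3,-27.5],"turn":0},{"grip":0,"xyz":[-20,3,-27.5],"turn":0},{"grip":0,"xyz":[-20,3,-27.5],"turn":0},{"grip":0,"xyz":[-20,3,-27.5],"turn":0},{"grip":0,"xyz":[-20,3,-27.5],"turn":0},{"grip":0,"xyz":[-20,3,-27.5],"turn":0},{"grip":0,"xyz":[-20,3,-27.5],"turn":0},{"grip":0,"xyz":[-20,3,-27.5],"turn":0}]'; python3 -m pendant '[{"grip":0,"xyz":[-20,3,-27.5],"turn":0},{"grip":0,"xyz":[-20,3,-27.5],"turn":0},{"grip":0,"xyz":[-20,3,-27.5],"turn":0},{"grip":0,"xyz":[-20,3,-27.5],"turn":0},{"grip":0,"xyz":[-20,3,-27.5],"turn":0},{"grip":0,"xyz":[-20,3,-27.5],"turn":0},{"grip":0,"xyz":[-20,3,-27.5],"turn":0},{"grip":0,"xyz":[-20,3,-27.5],"turn":0}]'; python3 -m pendant '[{"grip":0,"xyz":[0,0,0],"turn":0},{"grip":0,"xyz":[0,0,0],"turn":0}]'; python3 - <<'E'
from h import *
go([604,183,120],90)
f=grab('wrist','w1'); hsv=cv2.cvtColor(f['frame'],cv2.COLOR_BGR2HSV).astype(int);H,S,V=hsv[...,0],hsv[...,1],hsv[...,2]
m=((H<14)|(H>175))&(S>170)&(V<100)
m=cv2.morphologyEx(m.astype(np.uint8),cv2.MORPH_CLOSE,np.ones((9,9)))
for c,a,mm in blobs(f,m,300): 
    (u,v),r=cv2.minEnclosingCircle(np.argwhere(mm)[:,::-1].astype(np.float32))
    print(c.round(),a,r,onplane(f,[(u,v)],63)[0].round(1),onplane(f,[c],63)[0].round(1))
E
```

```text
clock: 1.27
eef_pos: [382.9, 338.7, 207.3]
ee_rot: [[-0.001, 0.0, -1.0], [1.0, 0.0, -0.001], [0.0, -1.0, -0.0]]
contact_force: [0.5, 0.0, -0.4]
width: 85.4
clock: 1.93
eef_pos: [603.1, 178.9, 183.1]
ee_rot: [[-0.001, -0.0, -1.0], [1.0, 0.0, -0.001], [0.0, -1.0, 0.0]]
contact_force: [0.6, 0.6, 0.8]
width: 85.5
clock: 2.1
eef_pos: [602.7, 178.7, 182.3]
ee_rot: [[0.001, -0.001, -1.0], [1.0, -0.0, 0.001], [-0.0, -1.0, 0.001]]
contact_force: [-0.6, 0.8, 0.3]
width: 85.3
pos [602.7 178.7 182.3] head 89.92 shift before turn [ 4.3 62.3 -1.4] turn -0.0849826680057788 q [ 10.  33.  74.   0.  73. -80.] F [-0.6  0.8  0.3] w 85.3 t 2.1
[275.  11.] 1376 34.000099182128906 [455.4 194.4  63. ] [463.1 194.2  63. ]
[265. 179.] 1074 31.489238739013672 [605.8 182.4  63. ] [598.5 186.8  63. ]
```

View pics/w1.png

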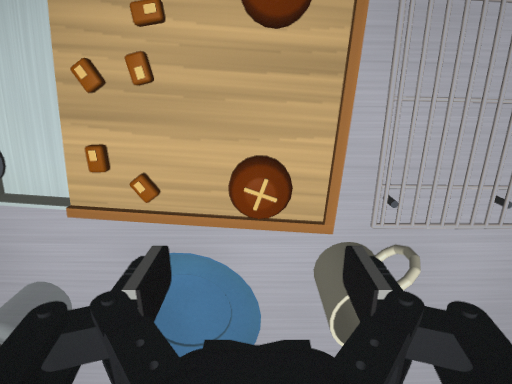

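```bash
python3 -m pendant '[{"grip":0,"xyz":[4.5,30,-2],"turn":0},{"grip":0,"xyz":[0,30,0],"turn":0},{"grip":0,"xyz":[0,30,0],"turn":0},{"grip":0,"xyz":[0,25,0],"turn":0},{"grip":0,"xyz":[0,15,0],"turn":0},{"grip":0,"xyz":[0,5,0],"turn":0},{"grip":0,"xyz":[0,0,0],"turn":0},{"grip":0.6,"xyz":[0,0,0],"turn":0}]';python3 -m pendant '[{"grip":0.6,"xyz":[0,0,0],"turn":0},{"grip":0.6,"xyz":[0,0,0],"turn":0},{"grip":0.6,"xyz":[0,0,0],"turn":0},{"grip":0.6,"xyz":[0,0,0],"turn":0}]'
```

```text
clock: 2.82
eef_pos: [604.1, 185.5, 49.5]
ee_rot: [[-0.002, 0.001, -1.0], [1.0, 0.0, -0.002], [0.0, -1.0, -0.001]]
contact_force: [0.9, -0.2, 0.6]
width: 75.4
clock: 3.15
eef_pos: [605.2, 185.1, 50.6]
ee_rot: [[-0.001, 0.004, -1.0], [1.0, 0.001, -0.001], [0.001, -1.0, -0.004]]
contact_force: [-0.6, 0.9, 6.0]
width: 55.6
```

```bash
python3 -m pendant '[{"grip":0,"xyz":[0,0,0],"turn":0},{"grip":0,"xyz":[0,0,0],"turn":0},{"grip":0,"xyz":[-1,4,0],"turn":0},{"grip":0,"xyz":[0,0,0],"turn":0},{"grip":0.6,"xyz":[0,0,0],"turn":0},{"grip":0.6,"xyz":[0,0,0],"turn":0},{"grip":0.6,"xyz":[0,0,0],"turn":0},{"grip":0.6,"xyz":[0,0,0],"turn":0}]'; python3 - <<'E'
from h import *
go([604,183,44],90)
E
```

```text
clock: 3.82
eef_pos: [604.2, 183.7, 44.6]
ee_rot: [[-0.001, 0.001, -1.0], [1.0, 0.0, -0.001], [0.0, -1.0, -0.001]]
contact_force: [1.3, 0.4, 4.8]
width: 55.7
pos [604.2 183.7  44.6] head 90.08 shift before turn [-0.7  0.6  0.2] turn 0.07627140312231973 q [ 10.  41.  82.   0.  57. -80.] F [1.3 0.4 4.8] w 55.7 t 3.8
```

```bash
python3 -m pendant '[{"grip":0.6,"xyz":[0,0,0],"turn":0},{"grip":0.6,"xyz":[0,-10,0],"turn":0},{"grip":0.6,"xyz":[0,-20,0],"turn":0},{"grip":0.6,"xyz":[0,-25,0],"turn":0},{"grip":0.6,"xyz":[0,-25,0],"turn":0},{"grip":0.6,"xyz":[0,0,0],"turn":0}]'; python3 - <<'E'
from h import *
go([590,394,100],90); grab('wrist','w2')
f=grab('top','t2')
E
```

```text
clock: 4.32
eef_pos: [606.7, 184.2, 130.4]
ee_rot: [[-0.001, 0.009, -1.0], [1.0, 0.002, -0.001], [0.002, -1.0, -0.009]]
contact_force: [0.9, 1.1, 0.2]
width: 56.1
pos [606.7 184.2 130.4] head 90.08 shift before turn [209.8  30.6  16.6] turn 0.08257094057054815 q [ 10.  36.  77.   0.  67. -80.] F [0.9 1.1 0.2] w 56.1 t 4.3
```

View pics/w2.png

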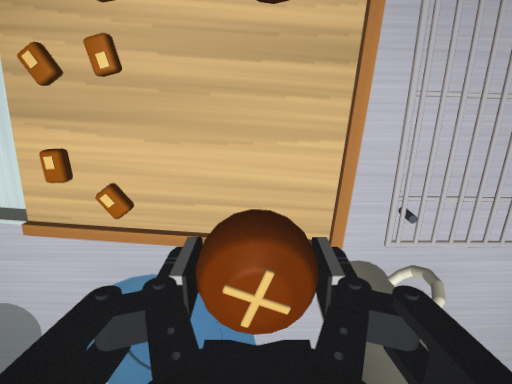

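```bash
python3 -m pendant '[{"grip":0.6,"xyz":[15,0,2],"turn":0},{"grip":0.6,"xyz":[35,0,5],"turn":0},{"grip":0.6,"xyz":[35,0,5],"turn":0},{"grip":0.6,"xyz":[35,0,5],"turn":0},{"grip":0.6,"xyz":[35,0,5],"turn":0},{"grip":0.6,"xyz":[35,0,5],"turn":0},{"grip":0.6,"xyz":[20,0,5],"turn":0},{"grip":0.6,"xyz":[0,0,0],"turn":0}]'; python3 - <<'E'
from h import *
go([575,394,31],90); 
E
```

```text
clock: 5.08
eef_pos: [568.3, 399.0, 122.1]
ee_rot: [[-0.007, -0.003, -1.0], [1.0, 0.0, -0.007], [0.0, -1.0, 0.003]]
contact_force: [0.1, 0.1, -0.8]
width: 55.6
pos [568.3 399.  122.1] head 90.38 shift before turn [-5.1 91.1 -7. ] turn 0.38266413235362506 q [ 29.  43.  65.   0.  73. -62.] F [ 0.1  0.1 -0.8] w 55.6 t 5.1
```

```bash
python3 -m pendant '[{"grip":0.6,"xyz":[0,0,0],"turn":0},{"grip":0.6,"xyz":[0,25,0],"turn":0},{"grip":0.6,"xyz":[0,25,0],"turn":0},{"grip":0.6,"xyz":[0,20,0],"turn":0},{"grip":0.6,"xyz":[0,8,0],"turn":0},{"grip":0.6,"xyz":[0,0,0],"turn":0},{"grip":0.6,"xyz":[0,0,0],"turn":0}]'; python3 - <<'E'
from h import *
go([575,394,31],90); 
E
```

```text
clock: 5.67
eef_pos: [572.1, 393.0, 46.4]
ee_rot: [[-0.0, -0.0, -1.0], [1.0, -0.0, -0.0], [-0.0, -1.0, 0.0]]
contact_force: [-0.6, 0.7, 0.2]
width: 55.9
pos [572.1 393.   46.4] head 90.02 shift before turn [ 1.  15.4 -2.9] turn 0.01969760459407155 q [ 28.  47.  69.  -0.  64. -62.] F [-0.6  0.7  0.2] w 55.9 t 5.7
```

```bash
python3 -m pendant '[{"grip":0.6,"xyz":[0,8,0],"turn":0},{"grip":0.6,"xyz":[0,5,0],"turn":0},{"grip":0.6,"xyz":[0,3,0],"turn":0},{"grip":0.6,"xyz":[0,0,0],"turn":0},{"grip":0.6,"xyz":[0,0,0],"turn":0}]'; python3 - <<'E'
from h import *
go([575,394,31],90); 
E
```

```text
clock: 6.08
eef_pos: [571.7, 393.6, 30.4]
ee_rot: [[-0.001, 0.0, -1.0], [1.0, 0.0, -0.001], [0.0, -1.0, -0.0]]
contact_force: [-0.5, -0.3, -0.8]
width: 55.7
pos [571.7 393.6  30.4] head 90.08 shift before turn [ 0.4 -0.6 -3.3] turn 0.08252073221713374 q [ 28.  48.  70.   0.  62. -62.] F [-0.5 -0.3 -0.8] w 55.7 t 6.1
```

```bash
python3 -m pendant '[{"grip":0.6,"xyz":[0,1,0],"turn":0},{"grip":0.3,"xyz":[0,0,0],"turn":0},{"grip":0.15,"xyz":[0,0,0],"turn":0},{"grip":0,"xyz":[0,0,0],"turn":0},{"grip":0,"xyz":[0,0,0],"turn":0},{"grip":0,"xyz":[0,-10,0],"turn":0},{"grip":0,"xyz":[0,-30,0],"turn":0},{"grip":0,"xyz":[0,-30,0],"turn":0}]';python3 -m pendant '[{"grip":0,"xyz":[0,-30,0],"turn":0},{"grip":0,"xyz":[0,-30,0],"turn":0},{"grip":0,"xyz":[0,0,0],"turn":0}]'; python3 - <<'E'
from h import *
import meas
go([443,195.5,120],90); f=grab('top','t3');meas.run(f)
grab('wrist','w3')
E
```

```text
clock: 6.75
eef_pos: [570.8, 393.1, 99.3]
ee_rot: [[-0.001, -0.003, -1.0], [1.0, -0.002, -0.001], [-0.002, -1.0, 0.003]]
contact_force: [0.6, 0.2, 0.1]
width: 85.1
clock: 7.0
eef_pos: [574.5, 395.2, 168.2]
ee_rot: [[-0.002, 0.012, -1.0], [1.0, 0.006, -0.001], [0.006, -1.0, -0.012]]
contact_force: [0.7, 0.2, 0.9]
width: 85.5
pos [574.5 395.2 168.2] head 90.09 shift before turn [-199.8   45.4  132.4] turn 0.0868408190434451 q [ 28.  40.  62.   0.  77. -62.] F [0.7 0.2 0.9] w 85.5 t 7.0
roll [507.6 151.4] 199 16.0 world [ 665.6 -862.1   61. ] [ 667.5 -852.8   61. ] board [ 209.5 -966.8]
roll [178.9 229.4] 246 9.1 world [441.9 195.7  61. ] [442.5 195.9  61. ] board [-79.2  66.1]
roll [508.2 344.1] 249 37.1 world [  55.2 -827.6   61. ] [  61.1 -825.3   61. ] board [-397.5 -976.4]
```

View pics/w3.png

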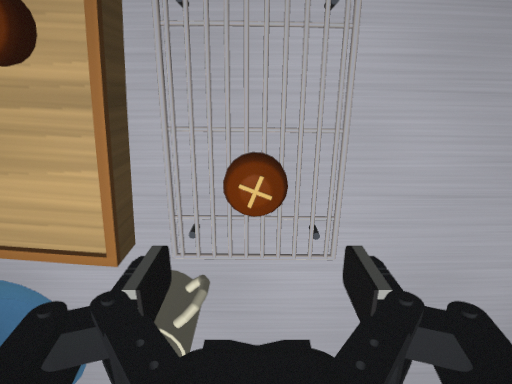

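View pics/t3.png

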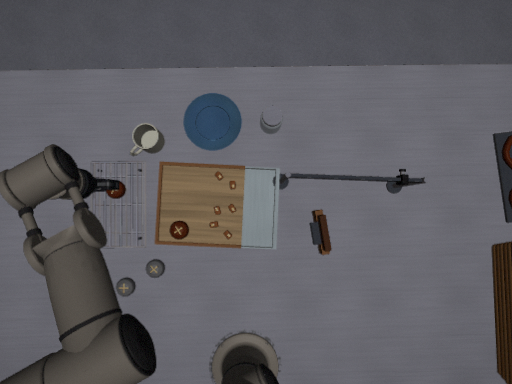

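```bash
python3 -m pendant '[{"grip":0,"xyz":[-14,0,9],"turn":0},{"grip":0,"xyz":[-30,0,20],"turn":0},{"grip":0,"xyz":[-30,0,20],"turn":0},{"grip":0,"xyz":[-30,0,20],"turn":0},{"grip":0,"xyz":[-30,5,20],"turn":0},{"grip":0,"xyz":[-30,10,20],"turn":0},{"grip":0,"xyz":[-26,10,16],"turn":0},{"grip":0,"xyz":[-10,10,7],"turn":0}]';python3 -m pendant '[{"grip":0,"xyz":[0,10,0],"turn":0},{"grip":0,"xyz":[0,0,0],"turn":0},{"grip":0,"xyz":[0,0,0],"turn":0}]'; python3 - <<'E'
from h import *
go([442.5,195.8,44.5],90)
E
```

```text
clock: 7.77
eef_pos: [436.5, 190.6, 123.1]
ee_rot: [[-0.0, -0.004, -1.0], [1.0, -0.002, -0.0], [-0.002, -1.0, 0.004]]
contact_force: [0.3, -0.3, 0.6]
width: 85.3
clock: 8.02
eef_pos: [439.4, 193.2, 113.7]
ee_rot: [[-0.001, -0.002, -1.0], [1.0, -0.0, -0.001], [-0.0, -1.0, 0.002]]
contact_force: [-0.7, 0.1, 0.6]
width: 85.7
pos [439.4 193.2 113.7] head 90.06 shift before turn [ 2.6 69.2 -3.2] turn 0.05902375348020428 q [ 15.  23. 104.   0.  54. -75.] F [-0.7  0.1  0.6] w 85.7 t 8.0
```

```bash
python3 -m pendant '[{"grip":0,"xyz":[2.5,20,-3],"turn":0},{"grip":0,"xyz":[0,25,0],"turn":0},{"grip":0,"xyz":[0,18,0],"turn":0},{"grip":0,"xyz":[0,6,0],"turn":0},{"grip":0,"xyz":[0,0,0],"turn":0},{"grip":0,"xyz":[0,0,0],"turn":0},{"grip":0.6,"xyz":[0,0,0],"turn":0},{"grip":0.6,"xyz":[0,0,0],"turn":0}]';python3 -m pendant '[{"grip":0.6,"xyz":[0,0,0],"turn":0},{"grip":0.6,"xyz":[0,0,0],"turn":0},{"grip":0.6,"xyz":[0,0,0],"turn":0}]'
```

```text
clock: 8.68
eef_pos: [443.8, 196.2, 46.5]
ee_rot: [[-0.001, 0.002, -1.0], [1.0, 0.001, -0.001], [0.001, -1.0, -0.002]]
contact_force: [0.2, -0.2, -0.5]
width: 63.9
clock: 8.93
eef_pos: [443.7, 196.2, 47.0]
ee_rot: [[-0.002, 0.003, -1.0], [1.0, 0.001, -0.001], [0.001, -1.0, -0.003]]
contact_force: [-2.3, -0.4, 10.0]
width: 55.6
```

```bash
python3 -m pendant '[{"grip":0.6,"xyz":[0,-10,0],"turn":0},{"grip":0.6,"xyz":[0,-20,0],"turn":0},{"grip":0.6,"xyz":[0,-25,0],"turn":0},{"grip":0.6,"xyz":[0,-20,0],"turn":0},{"grip":0.6,"xyz":[15,-5,-2],"turn":0},{"grip":0.6,"xyz":[30,0,-4],"turn":0},{"grip":0.6,"xyz":[30,0,-4],"turn":0},{"grip":0.6,"xyz":[30,0,-4],"turn":0}]';python3 -m pendant '[{"grip":0.6,"xyz":[30,0,-4],"turn":0},{"grip":0.6,"xyz":[30,0,-4],"turn":0},{"grip":0.6,"xyz":[20,0,-4],"turn":0},{"grip":0.6,"xyz":[12,0,0],"turn":0},{"grip":0.6,"xyz":[0,0,0],"turn":0},{"grip":0.6,"xyz":[0,0,0],"turn":0}]'; python3 - <<'E'
from h import *
go([470,394,31.5],90); f=grab('wrist','w4')
E
```

```text
clock: 9.6
eef_pos: [457.2, 302.1, 126.9]
ee_rot: [[-0.0, 0.002, -1.0], [1.0, 0.001, -0.0], [0.001, -1.0, -0.002]]
contact_force: [0.1, 0.4, -0.2]
width: 55.6
clock: 10.1
eef_pos: [468.2, 392.7, 125.5]
ee_rot: [[-0.002, -0.0, -1.0], [1.0, -0.001, -0.002], [-0.001, -1.0, 0.0]]
contact_force: [-0.1, -0.2, -0.5]
width: 55.8
pos [468.2 392.7 125.5] head 90.13 shift before turn [ 1.4 94.  -1.8] turn 0.1299877407393666 q [ 33.  34.  81.  -0.  65. -57.] F [-0.1 -0.2 -0.5] w 55.8 t 10.1
```

View pics/w4.png

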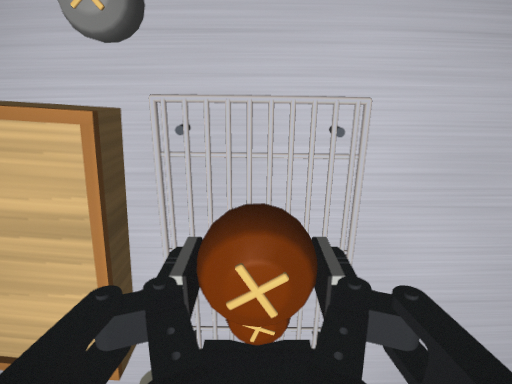

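```bash
python3 -m pendant '[{"grip":0.6,"xyz":[0,25,0],"turn":0},{"grip":0.6,"xyz":[0,28,0],"turn":0},{"grip":0.6,"xyz":[0,25,0],"turn":0},{"grip":0.6,"xyz":[0,10,0],"turn":0},{"grip":0.6,"xyz":[0,4,0],"turn":0},{"grip":0.6,"xyz":[0,0,0],"turn":0},{"grip":0.6,"xyz":[0,0,0],"turn":0}]'
```

```text
clock: 10.73
eef_pos: [469.5, 392.8, 34.6]
ee_rot: [[-0.001, 0.002, -1.0], [1.0, 0.001, -0.001], [0.001, -1.0, -0.002]]
contact_force: [0.6, 0.1, -0.2]
width: 55.8
```

```bash
python3 -m pendant '[{"grip":0.6,"xyz":[0,2,0],"turn":0},{"grip":0.6,"xyz":[0,1,0],"turn":0},{"grip":0.6,"xyz":[0,0,0],"turn":0}]';python3 -m pendant '[{"grip":0.3,"xyz":[0,0,0],"turn":0},{"grip":0.15,"xyz":[0,0,0],"turn":0},{"grip":0,"xyz":[0,0,0],"turn":0},{"grip":0,"xyz":[0,0,0],"turn":0},{"grip":0,"xyz":[0,-10,0],"turn":0},{"grip":0,"xyz":[0,-30,0],"turn":0},{"grip":0,"xyz":[0,-30,0],"turn":0},{"grip":0,"xyz":[0,-30,0],"turn":0}]';python3 -m pendant '[{"grip":0,"xyz":[0,-40,0],"turn":0},{"grip":0,"xyz":[0,-40,0],"turn":0},{"grip":0,"xyz":[0,0,0],"turn":0},{"grip":0,"xyz":[0,0,0],"turn":0}]'; python3 - <<'E'
from h import *
go([431.5,-238.3,210],90); f=grab('wrist','w5')
E
```

```text
clock: 10.98
eef_pos: [469.6, 393.3, 32.1]
ee_rot: [[-0.001, 0.003, -1.0], [1.0, 0.001, -0.001], [0.001, -1.0, -0.003]]
contact_force: [-1.5, -2.0, 6.1]
width: 55.6
clock: 11.65
eef_pos: [468.4, 392.9, 131.9]
ee_rot: [[-0.001, -0.001, -1.0], [1.0, -0.0, -0.001], [-0.0, -1.0, 0.001]]
contact_force: [0.4, 0.4, 0.4]
width: 85.3
clock: 11.98
eef_pos: [469.7, 393.7, 214.1]
ee_rot: [[-0.001, 0.006, -1.0], [1.0, 0.004, -0.001], [0.004, -1.0, -0.006]]
contact_force: [0.1, 0.2, -1.1]
width: 85.5
pos [469.7 393.7 214.1] head 90.08 shift before turn [-632.     1.4   39.2] turn 0.0829426805221658 q [ 33.  29.  74.   0.  76. -57.] F [ 0.1  0.2 -1.1] w 85.5 t 12.0
```

View pics/w5.png

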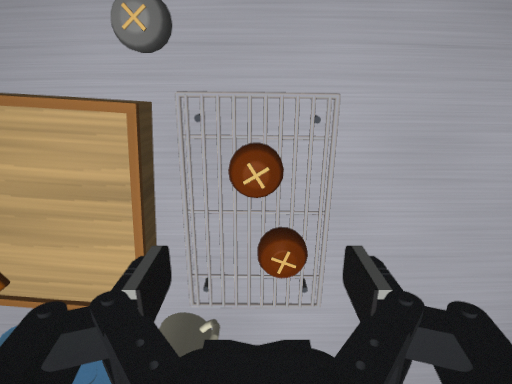

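```bash
python3 -m pendant '[{"grip":0,"xyz":[-20,0,0],"turn":0},{"grip":0,"xyz":[-38,0,2],"turn":0},{"grip":0,"xyz":[-38,0,2],"turn":0},{"grip":0,"xyz":[-38,0,2],"turn":0},{"grip":0,"xyz":[-38,0,2],"turn":0},{"grip":0,"xyz":[-38,0,2],"turn":0},{"grip":0,"xyz":[-38,0,2],"turn":0},{"grip":0,"xyz":[-38,0,2],"turn":0}]';python3 -m pendant '[{"grip":0,"xyz":[-38,0,4],"turn":0},{"grip":0,"xyz":[-38,0,4],"turn":0},{"grip":0,"xyz":[-38,0,4],"turn":0},{"grip":0,"xyz":[-38,0,4],"turn":0},{"grip":0,"xyz":[-38,0,4],"turn":0},{"grip":0,"xyz":[-38,0,4],"turn":0},{"grip":0,"xyz":[-38,0,0],"turn":0},{"grip":0,"xyz":[-38,0,0],"turn":0}]';python3 -m pendant '[{"grip":0,"xyz":[-30,0,0],"turn":-6},{"grip":0,"xyz":[0,0,0],"turn":-6},{"grip":0,"xyz":[0,0,0],"turn":0},{"grip":0,"xyz":[0,0,0],"turn":0}]'; python3 - <<'E'
from h import *
import meas
go([431.5,-238.3,210],102); f=grab('wrist','w6')
meas.run(grab('top','t6'))
E
```

```text
clock: 12.7
eef_pos: [453.6, 105.2, 208.9]
ee_rot: [[-0.002, -0.003, -1.0], [1.0, -0.0, -0.002], [-0.0, -1.0, 0.003]]
contact_force: [0.7, -0.5, 0.4]
width: 85.0
clock: 13.37
eef_pos: [430.1, -198.4, 208.9]
ee_rot: [[-0.001, -0.003, -1.0], [1.0, 0.002, -0.001], [0.002, -1.0, 0.003]]
contact_force: [1.2, -0.2, -0.1]
width: 85.6
clock: 13.7
eef_pos: [430.7, -226.5, 208.9]
ee_rot: [[-0.206, -0.003, -0.979], [0.979, 0.002, -0.206], [0.003, -1.0, 0.002]]
contact_force: [-0.7, -0.3, -0.4]
width: 85.3
pos [ 430.7 -226.5  208.9] head 101.86 shift before turn [-11.7  -1.1   1.6] turn -0.1371311316695767 q [ -37.   17.   95.    0.   68. -139.] F [-0.7 -0.3 -0.4] w 85.3 t 13.7
roll [507.6 151.1] 199 15.5 world [ 667.3 -860.5   61. ] [ 668.6 -852.7   61. ] board [ 210.6 -966.7]
roll [105.7 190.9] 243 9.1 world [566.1 420.1  61. ] [566.4 420.6  61. ] board [ 30.8 298.1]
roll [115.7 222.3] 240 9.1 world [468.  389.7  61. ] [468.6 390.3  61. ] board [-65.  261.8]
```

View pics/w6.png

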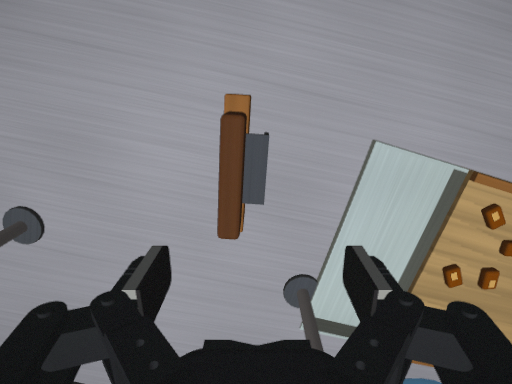

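View pics/t6.png

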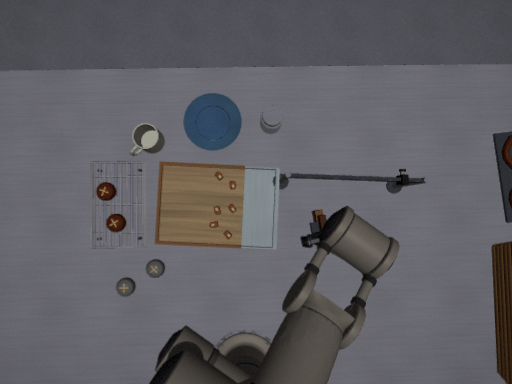

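```bash
python3 - <<'E'
from h import *
f=grab('wrist'); hsv=cv2.cvtColor(f['frame'],cv2.COLOR_BGR2HSV).astype(int);H,S,V=hsv[...,0],hsv[...,1],hsv[...,2]
C=cloud(f)
m=(H<25)&(S>100);m[:,:200]=0;m[:,280:]=0;m[260:]=0
print(V[170,232],V[100,238],C[170,232],C[100,238],C[170,256])
q=m&(np.abs(C[...,2]-110)<6)
P=C[q]; r=cv2.minAreaRect(P[:,:2].astype(np.float32)); print('depth handle',q.sum(),P.mean(0).round(1),r)
k=max(blobs(f,m&(V<V[100,238]*0.75),200),key=lambda b:b[1]); p=np.argwhere(k[2])[:,::-1]
W=onplane(f,p,110)[:,:2]; r2=cv2.minAreaRect(W.astype(np.float32)); print('plane',k[1],r2,cv2.boxPoints(r2).round())
E
python3 - <<'E'
from h import *
f=cv2.imread('pics/w6.png'); cv2.imwrite('pics/w6c.png',cv2.resize(f[80:260,190:300],None,fx=3.3,fy=3.3,interpolation=cv2.INTER_CUBIC))
E
```

```text
91 142 [ 418.11888323 -248.83184991  108.97314472] [ 363.85832685 -256.90157293   62.65724719] [ 424.80345051 -227.09260199   65.17634921]
depth handle 2812 [ 422.5 -249.6  108.4] ((426.3088684082031, -249.17257690429688), (108.55583953857422, 19.098369598388672), 8.104877471923828)
plane 3024 ((418.4871826171875, -249.0982208251953), (121.68584442138672, 21.954973220825195), 6.906973838806152) [[ 357. -246.]
 [ 359. -267.]
 [ 480. -253.]
 [ 478. -231.]]
```

View pics/w6c.png

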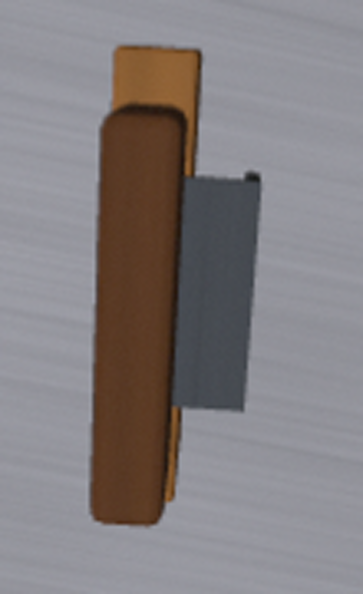

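```bash
python3 -m pendant '[{"grip":0,"xyz":[0,0,0],"turn":3.8},{"grip":0,"xyz":[0,0,0],"turn":0}]'; python3 - <<'E'
from h import *
go([426.3,-249.2,130],98.1)
E
```

```text
clock: 14.02
eef_pos: [431.6, -226.1, 210.3]
ee_rot: [[-0.142, -0.0, -0.99], [0.99, 0.0, -0.142], [0.0, -1.0, 0.0]]
contact_force: [-0.4, 0.2, -0.1]
width: 85.5
pos [ 431.6 -226.1  210.3] head 98.15 shift before turn [-22.1  80.3   8.5] turn 0.05188252002277238 q [ -37.   17.   95.    0.   68. -135.] F [-0.4  0.2 -0.1] w 85.5 t 14.0
```

```bash
python3 -m pendant '[{"grip":0,"xyz":[-11,15,4],"turn":0},{"grip":0,"xyz":[-11,25,4.5],"turn":0},{"grip":0,"xyz":[0,25,0],"turn":0},{"grip":0,"xyz":[0,15,0],"turn":0},{"grip":0,"xyz":[0,0,0],"turn":0},{"grip":0,"xyz":[0,0,0],"turn":0}]'; python3 - <<'E'
from h import *
go([426.3,-249.2,71.3],98.1); grab('wrist','w7')
E
```

```text
clock: 14.52
eef_pos: [426.2, -249.4, 130.1]
ee_rot: [[-0.145, -0.001, -0.989], [0.989, 0.001, -0.145], [0.001, -1.0, 0.001]]
contact_force: [0.8, 0.5, 0.7]
width: 85.3
pos [ 426.2 -249.4  130.1] head 98.35 shift before turn [ 0.2 58.8 -0.2] turn 0.24836120491126223 q [ -39.   23.  100.    0.   57. -138.] F [0.8 0.5 0.7] w 85.3 t 14.5
```

View pics/w7.png

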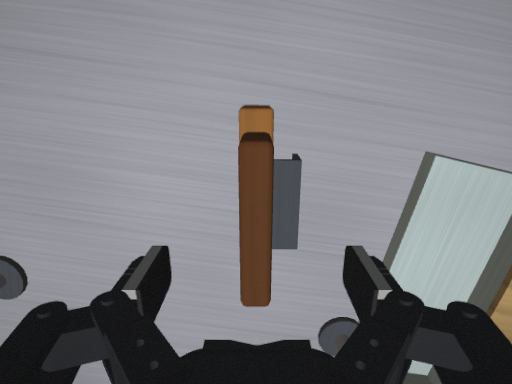

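```bash
python3 -m pendant '[{"grip":0,"xyz":[0,20,0],"turn":0},{"grip":0,"xyz":[0,20,0],"turn":0},{"grip":0,"xyz":[0,13,0],"turn":0},{"grip":0,"xyz":[0,5,0],"turn":0},{"grip":0,"xyz":[0,0,0],"turn":0},{"grip":0.5,"xyz":[0,0,0],"turn":0},{"grip":1,"xyz":[0,0,0],"turn":0},{"grip":1,"xyz":[0,0,0],"turn":0}]';python3 -m pendant '[{"grip":1,"xyz":[0,0,0],"turn":0},{"grip":1,"xyz":[0,0,0],"turn":0},{"grip":1,"xyz":[0,0,0],"turn":0},{"grip":1,"xyz":[0,0,0],"turn":0},{"grip":1,"xyz":[0,0,0],"turn":0},{"grip":1,"xyz":[0,0,0],"turn":0}]'
```

```text
clock: 15.23
eef_pos: [427.0, -250.5, 73.4]
ee_rot: [[-0.144, 0.002, -0.99], [0.99, -0.001, -0.144], [-0.002, -1.0, -0.002]]
contact_force: [-0.7, 0.9, -0.7]
width: 51.4
clock: 15.73
eef_pos: [426.6, -250.3, 72.8]
ee_rot: [[-0.144, 0.001, -0.99], [0.99, -0.001, -0.144], [-0.001, -1.0, -0.001]]
contact_force: [0.3, -0.4, 6.5]
width: 19.4
```

```bash
python3 -m pendant '[{"grip":1,"xyz":[0,-10,0],"turn":0},{"grip":1,"xyz":[0,-25,0],"turn":0},{"grip":1,"xyz":[0,-25,0],"turn":0},{"grip":1,"xyz":[0,-25,0],"turn":0},{"grip":1,"xyz":[0,-5,0],"turn":6},{"grip":1,"xyz":[0,0,0],"turn":5.8},{"grip":1,"xyz":[0,0,0],"turn":0},{"grip":1,"xyz":[0,0,0],"turn":0}]'; python3 - <<'E'
from h import *
go([474.8,147.7,165],86.5); grab('wrist','w8')
E
```

```text
clock: 16.4
eef_pos: [425.9, -249.8, 162.1]
ee_rot: [[0.058, -0.001, -0.998], [0.998, 0.001, 0.058], [0.001, -1.0, 0.001]]
contact_force: [-0.4, -0.0, -4.0]
width: 19.4
pos [ 425.9 -249.8  162.1] head 86.65 shift before turn [399.6  -2.6 -25.6] turn 0.14806519703016363 q [ -39.   20.   98.    0.   62. -126.] F [-0.4 -0.  -4. ] w 19.4 t 16.4
```

View pics/w8.png

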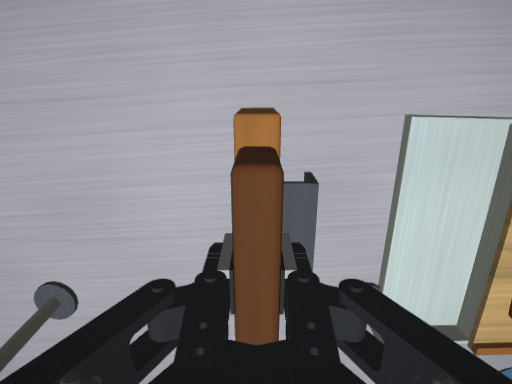

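```bash
python3 -m pendant '[{"grip":1,"xyz":[15,0,-1],"turn":0},{"grip":1,"xyz":[30,0,-2],"turn":0},{"grip":1,"xyz":[35,0,-2],"turn":0},{"grip":1,"xyz":[35,0,-2],"turn":0},{"grip":1,"xyz":[35,0,-2],"turn":0},{"grip":1,"xyz":[35,0,-2],"turn":0},{"grip":1,"xyz":[35,0,-2],"turn":0},{"grip":1,"xyz":[35,0,-2],"turn":0}]';python3 -m pendant '[{"grip":1,"xyz":[35,0,-2],"turn":0},{"grip":1,"xyz":[35,0,-2],"turn":0},{"grip":1,"xyz":[35,0,-3],"turn":0},{"grip":1,"xyz":[25,0,-3],"turn":0},{"grip":1,"xyz":[15,0,0],"turn":0},{"grip":1,"xyz":[0,0,0],"turn":0},{"grip":1,"xyz":[0,0,0],"turn":0}]'; python3 - <<'E'
from h import *
go([474.8,147.7,125],86.5); grab('wrist','w9');grab('scene','s9');grab('top','t9')
E
```

```text
clock: 17.12
eef_pos: [456.4, 5.3, 161.9]
ee_rot: [[0.059, -0.001, -0.998], [0.998, 0.0, 0.059], [0.0, -1.0, 0.001]]
contact_force: [0.6, 0.5, -4.0]
width: 19.1
clock: 17.7
eef_pos: [475.2, 148.1, 161.6]
ee_rot: [[0.057, -0.002, -0.998], [0.998, -0.001, 0.058], [-0.001, -1.0, 0.002]]
contact_force: [-0.5, -0.2, -3.4]
width: 19.7
pos [475.2 148.1 161.6] head 86.7 shift before turn [-0.4 36.6  0.4] turn 0.20371283142878838 q [  8.  21.  97.  -0.  62. -78.] F [-0.5 -0.2 -3.4] w 19.7 t 17.7
```

View pics/w9.png

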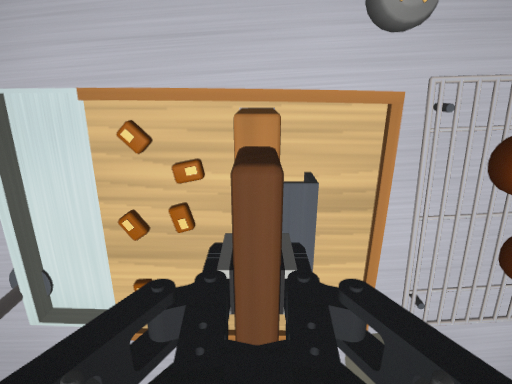

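View pics/s9.png

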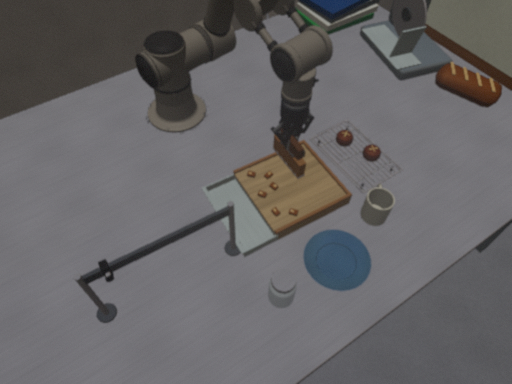

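```bash
python3 - <<'E'
from h import *
import meas
f=grab('wrist')
p=onplane(f,[(120,102),(220,103),(370,104)],48); print([meas.tob(q).round(1) for q in p])
p=onplane(f,[(80,105),(103,250)],40); print('open edge',[meas.tob(q).round(1) for q in p])
p=onplane(f,[(386,105),(375,250)],48); print('+y rim inner',[meas.tob(q).round(1) for q in p])
p=onplane(f,[(133,136),(188,171),(133,225),(182,218)],46); print('chips',[meas.tob(q).round(1) for q in p])
print('tcp',meas.tob(manip.sense()['eef_pos']))
E
```

```text
[array([-115.4,  -92.8]), array([-114. ,  -10.3]), array([-113.4,  113.1])]
open edge [array([-113.1, -131.5]), array([  26.1, -133.3])]
+y rim inner [array([-112.7,  126.5]), array([ 21.7, 133.4])]
chips [array([-87.1, -86.1]), array([-56.1, -40.9]), array([ -4. , -96.7]), array([-11.2, -49.7])]
tcp [-43.04854865  19.02810409]
```

```bash
python3 -m pendant '[{"grip":1,"xyz":[0,15,-3],"turn":0},{"grip":1,"xyz":[0,15,0],"turn":0},{"grip":1,"xyz":[0,8,0],"turn":0},{"grip":1,"xyz":[0,0,0],"turn":0},{"grip":1,"xyz":[0,5,0],"turn":0},{"grip":1,"xyz":[0,2,0],"turn":0},{"grip":1,"xyz":[0,0,0],"turn":0},{"grip":1,"xyz":[0,0,0],"turn":0}]'; python3 - <<'E'
from h import *
go([474.8,147.7,114],86.5)
E
```

```text
clock: 18.57
eef_pos: [479.0, 147.5, 117.7]
ee_rot: [[0.061, 0.001, -0.998], [0.998, 0.0, 0.061], [0.0, -1.0, -0.001]]
contact_force: [0.1, 0.4, -2.9]
width: 19.7
pos [479.  147.5 117.7] head 86.48 shift before turn [-0.   3.7  4.3] turn -0.02177401195157813 q [  8.  24. 100.   0.  56. -78.] F [ 0.1  0.4 -2.9] w 19.7 t 18.6
```

```bash
python3 -m pendant '[{"grip":1,"xyz":[0,2,0],"turn":0},{"grip":1,"xyz":[0,1.5,0],"turn":0},{"grip":1,"xyz":[0,0,0],"turn":0},{"grip":1,"xyz":[0,0,0],"turn":0}]'; python3 - <<'E'
from h import *
go([474.8,147.7,114],86.5)
s=grab('scene'); cv2.imwrite('pics/s10.png',cv2.resize(s['frame'][110:250,200:360],None,fx=4,fy=4,interpolation=cv2.INTER_CUBIC))
E
```

```text
clock: 18.9
eef_pos: [478.8, 147.5, 113.8]
ee_rot: [[0.061, -0.0, -0.998], [0.998, 0.0, 0.061], [0.0, -1.0, 0.0]]
contact_force: [0.2, 0.6, -4.0]
width: 19.5
pos [478.8 147.5 113.8] head 86.48 shift before turn [-0.  -0.2  4. ] turn -0.017355672607635597 q [  8.  25. 100.   0.  55. -78.] F [ 0.2  0.6 -4. ] w 19.5 t 18.9
```

View pics/s10.png

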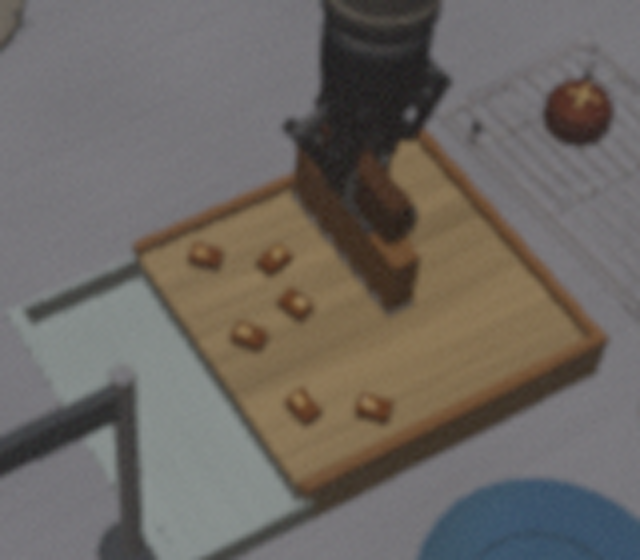

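```bash
python3 -m pendant '[{"grip":1,"xyz":[-5,0,0],"turn":0},{"grip":1,"xyz":[-10,0,0],"turn":0},{"grip":1,"xyz":[-10,0,0],"turn":0},{"grip":1,"xyz":[-10,0,0],"turn":0},{"grip":1,"xyz":[-10,0,0],"turn":0},{"grip":1,"xyz":[-10,0,0],"turn":0},{"grip":1,"xyz":[-10,0,0],"turn":0},{"grip":1,"xyz":[-10,0,0],"turn":0}]'; python3 - <<'E'
from h import *
go([474.8,147.7,114],86.5); grab('wrist','w11')
E
```

```text
clock: 19.62
eef_pos: [474.1, 71.4, 113.8]
ee_rot: [[0.062, 0.0, -0.998], [0.998, 0.0, 0.062], [0.0, -1.0, -0.0]]
contact_force: [-0.0, 1.3, -2.8]
width: 19.3
pos [474.1  71.4 113.8] head 86.45 shift before turn [76.2 -0.2  4. ] turn -0.049200061057405264 q [ -1.  23. 104.   0.  54. -87.] F [-0.   1.3 -2.8] w 19.3 t 19.6
```

View pics/w11.png

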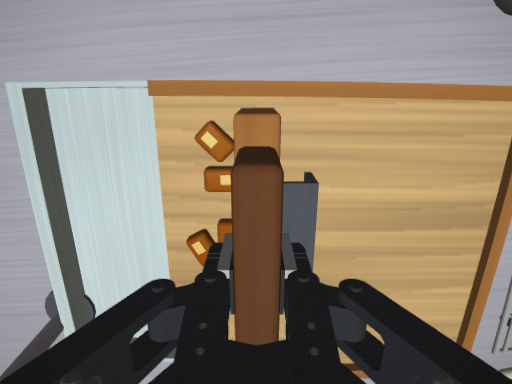

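```bash
python3 -m pendant '[{"grip":1,"xyz":[-10,0,0],"turn":0},{"grip":1,"xyz":[-10,0,0],"turn":0},{"grip":1,"xyz":[-10,0,0],"turn":0},{"grip":1,"xyz":[-10,0,0],"turn":0},{"grip":1,"xyz":[-10,0,0],"turn":0},{"grip":1,"xyz":[-10,0,0],"turn":0},{"grip":1,"xyz":[-10,0,0],"turn":0},{"grip":1,"xyz":[-10,0,0],"turn":0}]';python3 -m pendant '[{"grip":1,"xyz":[-5,0,0],"turn":0},{"grip":1,"xyz":[0,0,0],"turn":0},{"grip":1,"xyz":[0,0,0],"turn":0}]'; python3 - <<'E'
from h import *
import meas
go([474.8,147.7,114],86.5); grab('wrist','w12'); print(meas.tob(manip.sense()['eef_pos']))
s=grab('scene'); cv2.imwrite('pics/s12.png',cv2.resize(s['frame'][110:250,200:360],None,fx=4,fy=4,interpolation=cv2.INTER_CUBIC))
E
```

```text
clock: 20.33
eef_pos: [469.2, -8.3, 113.8]
ee_rot: [[0.062, -0.0, -0.998], [0.998, 0.0, 0.062], [0.0, -1.0, 0.0]]
contact_force: [0.5, 0.1, -2.8]
width: 19.3
clock: 20.58
eef_pos: [469.0, -12.5, 113.8]
ee_rot: [[0.062, -0.0, -0.998], [0.998, 0.0, 0.062], [0.0, -1.0, 0.0]]
contact_force: [-1.0, 0.3, -3.2]
width: 19.3
pos [469.  -12.5 113.8] head 86.43 shift before turn [160.2  -0.2   4.2] turn -0.0737535107631544 q [-11.  22. 105.   0.  53. -97.] F [-1.   0.3 -3.2] w 19.3 t 20.6
[ -40.0782976 -139.874132 ]
```

View pics/w12.png

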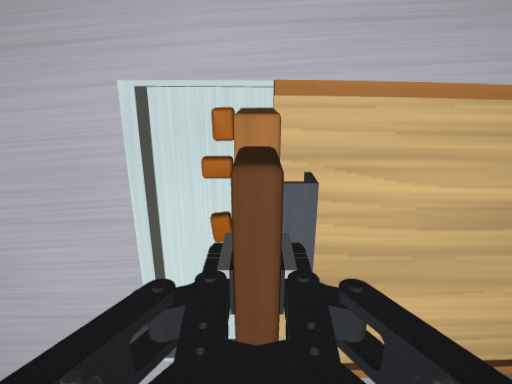

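View pics/s12.png

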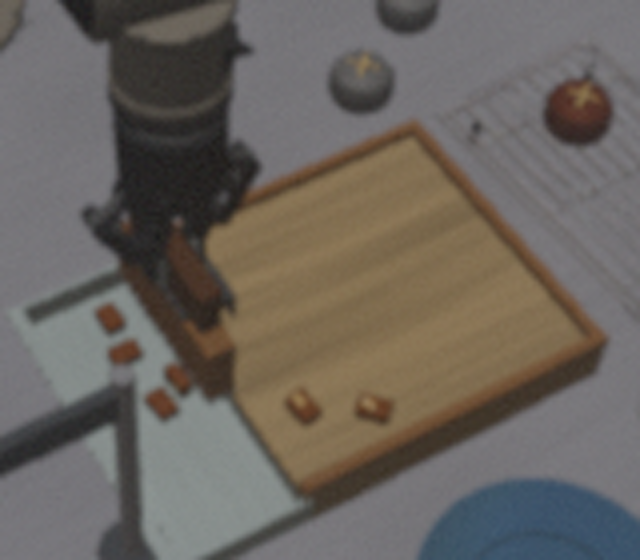

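```bash
python3 -m pendant '[{"grip":1,"xyz":[0,-15,0],"turn":0},{"grip":1,"xyz":[0,-20,0],"turn":0},{"grip":1,"xyz":[25,-5,-14],"turn":0},{"grip":1,"xyz":[30,0,-17],"turn":0},{"grip":1,"xyz":[30,0,-17],"turn":0},{"grip":1,"xyz":[30,0,-17],"turn":0},{"grip":1,"xyz":[25,0,-14],"turn":0},{"grip":1,"xyz":[10,0,-7],"turn":0}]';python3 -m pendant '[{"grip":1,"xyz":[0,10,0],"turn":0},{"grip":1,"xyz":[0,15,0],"turn":0},{"grip":1,"xyz":[0,5,0],"turn":0},{"grip":1,"xyz":[0,0,0],"turn":0},{"grip":1,"xyz":[0,0,0],"turn":0}]'; python3 - <<'E'
from h import *
import meas
go([474.8,147.7,113.8],86.5); f=grab('wrist','w13'); print(meas.tob(manip.sense()['eef_pos']))
E
```

```text
clock: 21.35
eef_pos: [565.2, 136.2, 153.6]
ee_rot: [[0.058, 0.001, -0.998], [0.998, 0.001, 0.058], [0.002, -1.0, -0.001]]
contact_force: [0.8, 0.2, -2.9]
width: 19.1
clock: 21.77
eef_pos: [563.5, 131.8, 123.5]
ee_rot: [[0.062, -0.001, -0.998], [0.998, -0.0, 0.062], [-0.0, -1.0, 0.001]]
contact_force: [-0.1, -0.3, -3.2]
width: 19.5
pos [563.5 131.8 123.5] head 86.45 shift before turn [10.4  9.8 89.5] turn -0.04654473161330941 q [  6.  31.  87.   0.  62. -81.] F [-0.1 -0.3 -3.2] w 19.5 t 21.8
[46.05453814  9.62242573]
```

View pics/w13.png

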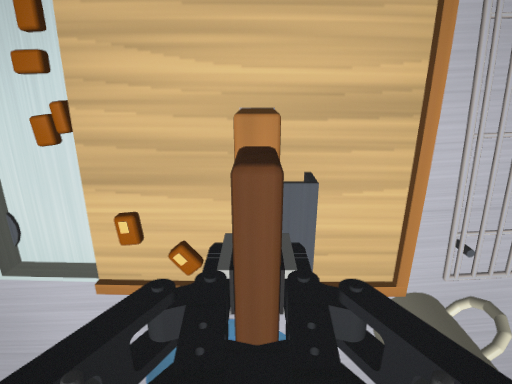

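```bash
python3 - <<'E'
from h import *
import meas
f=grab('wrist')
for uv,z in [((110,283),48),((350,284),48),((128,228),46),((185,258),46),((195,270),46)]: print(uv,meas.tob(onplane(f,[uv],z)[0]).round(1))
E
```

```text
(110, 283) [ 121.5 -115.4]
(350, 284) [122.4  89.7]
(128, 228) [ 70.6 -93.4]
(185, 258) [ 97.9 -49.4]
(195, 270) [109.4 -41.8]
```

```bash
python3 -m pendant '[{"grip":1,"xyz":[0,6,-1],"turn":0},{"grip":1,"xyz":[0,3.5,0],"turn":0},{"grip":1,"xyz":[0,0,0],"turn":0},{"grip":1,"xyz":[0,0,0],"turn":0}]'; python3 -m pendant '[{"grip":1,"xyz":[-5,0,0],"turn":0},{"grip":1,"xyz":[-10,0,0],"turn":0},{"grip":1,"xyz":[-10,0,0],"turn":0},{"grip":1,"xyz":[-10,0,0],"turn":0},{"grip":1,"xyz":[-10,0,0],"turn":0},{"grip":1,"xyz":[-10,0,0],"turn":0},{"grip":1,"xyz":[-10,0,0],"turn":0},{"grip":1,"xyz":[-10,0,0],"turn":0}]'
```

```text
clock: 22.2
eef_pos: [564.8, 132.0, 114.0]
ee_rot: [[0.062, -0.001, -0.998], [0.998, 0.0, 0.062], [-0.0, -1.0, 0.001]]
contact_force: [0.6, -0.2, -2.9]
width: 19.5
clock: 22.87
eef_pos: [560.3, 56.0, 114.4]
ee_rot: [[0.062, 0.0, -0.998], [0.998, 0.0, 0.062], [0.0, -1.0, -0.0]]
contact_force: [-0.0, 0.3, -3.2]
width: 19.5
```

```bash
python3 -m pendant '[{"grip":1,"xyz":[-10,0,0],"turn":0},{"grip":1,"xyz":[-10,0,0],"turn":0},{"grip":1,"xyz":[-10,0,0],"turn":0},{"grip":1,"xyz":[-10,0,0],"turn":0},{"grip":1,"xyz":[-10,0,0],"turn":0},{"grip":1,"xyz":[-10,0,0],"turn":0},{"grip":1,"xyz":[-10,0,0],"turn":0},{"grip":1,"xyz":[-4,0,0],"turn":0}]';python3 -m pendant '[{"grip":1,"xyz":[0,0,0],"turn":0},{"grip":1,"xyz":[0,0,0],"turn":0},{"grip":1,"xyz":[0,0,0],"turn":0}]'; python3 - <<'E'
from h import *
import meas
go([474.8,147.7,114],86.5); grab('wrist','w14'); print(meas.tob(manip.sense()['eef_pos']))
s=grab('scene'); cv2.imwrite('pics/s14.png',cv2.resize(s['frame'][110:250,200:360],None,fx=4,fy=4,interpolation=cv2.INTER_CUBIC))
E
```

```text
clock: 23.53
eef_pos: [555.8, -18.2, 114.3]
ee_rot: [[0.062, 0.0, -0.998], [0.998, -0.0, 0.062], [-0.0, -1.0, -0.0]]
contact_force: [0.3, 0.1, -2.5]
width: 19.6
clock: 23.78
eef_pos: [555.9, -16.2, 114.3]
ee_rot: [[0.061, -0.0, -0.998], [0.998, 0.0, 0.061], [0.0, -1.0, 0.0]]
contact_force: [0.6, -0.1, -2.5]
width: 19.4
pos [555.9 -16.2 114.3] head 86.49 shift before turn [158.7   0.3  90.9] turn -0.009322936152798889 q [-10.  30.  91.   0.  59. -96.] F [ 0.6 -0.1 -2.5] w 19.4 t 23.8
[  46.91056271 -138.50310095]
```

View pics/w14.png

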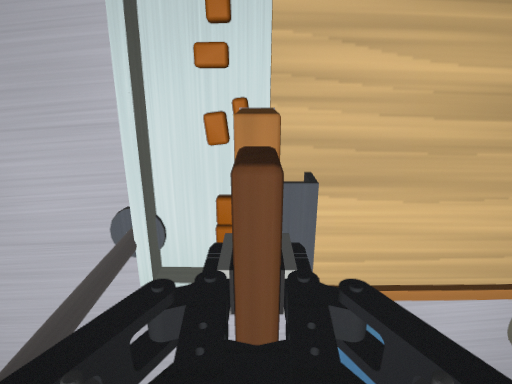

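View pics/s14.png

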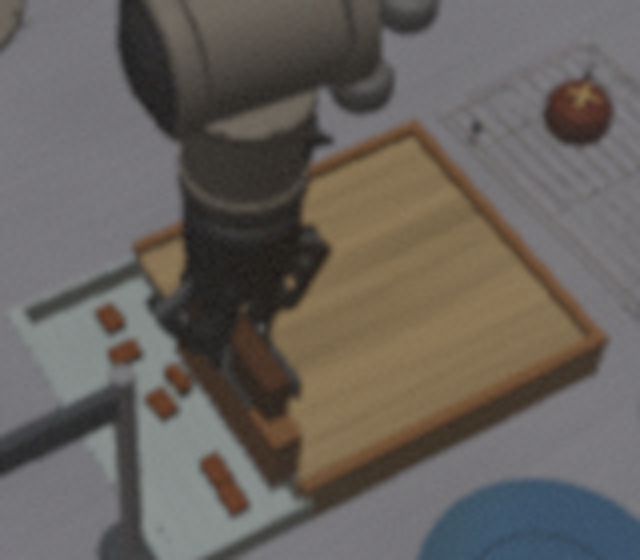

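```bash
python3 -m pendant '[{"grip":1,"xyz":[0,-15,0],"turn":0},{"grip":1,"xyz":[0,-25,0],"turn":0},{"grip":1,"xyz":[0,-30,5],"turn":0},{"grip":1,"xyz":[0,-30,15],"turn":0},{"grip":1,"xyz":[0,-30,20],"turn":0},{"grip":1,"xyz":[0,-25,25],"turn":0},{"grip":1,"xyz":[0,-10,25],"turn":0},{"grip":1,"xyz":[0,0,20],"turn":0}]'; python3 - <<'E'
from h import *
go([450,-100,275],-3)
f=grab('top'); hsv=cv2.cvtColor(f['frame'],cv2.COLOR_BGR2HSV).astype(int); g=cv2.cvtColor(f['frame'],cv2.COLOR_BGR2GRAY).astype(float)
# rail edges: per column, centre of dark run in rows 165..195
pts=[]
for u in range(296,394):
    col=g[168:192,u]; bg=np.median(np.r_[g[160:168,u],g[192:200,u]]); w=np.clip(bg-col-12,0,None)
    if w.sum()>20: pts.append((u,168+(w*np.arange(24)).sum()/w.sum(),(w>0).sum()))
pts=np.array(pts); print(len(pts),pts[::12].round(1).tolist())
C=cloud(f); m=(C[...,2]>214)&(C[...,2]<226); m[:,:290]=0;m[:,420:]=0;m[:165]=0;m[200:]=0
P=C[m]; 
if len(P): print('depth rail',len(P),cv2.fitLine(P[:,:2].astype(np.float32),cv2.DIST_L2,0,.01,.01).ravel(), P[:,1].min(),P[:,1].max())
m=(C[...,2]>226.5)&(C[...,2]<240); m[:,:380]=0;m[:,425:]=0;m[:165]=0;m[200:]=0
print('stop',C[m].min(0),C[m].max(0),m.sum())
s=grab('scene'); C=cloud(s); m=(C[...,2]>214)&(C[...,2]<222)&(C[...,1]<-130)&(C[...,1]>-520)&(C[...,0]>540)&(C[...,0]<610);P=C[m]
if len(P): print('scene rail',len(P),cv2.fitLine(P[:,:2].astype(np.float32),cv2.DIST_L2,0,.01,.01).ravel(),P[:,1].min(),P[:,1].max())
cv2.imwrite('pics/rail_s.png',cv2.resize(s['frame'][200:330,70:250],None,fx=4,fy=4,interpolation=cv2.INTER_CUBIC))
E
```

```text
clock: 24.55
eef_pos: [445.7, -9.4, 282.2]
ee_rot: [[0.06, 0.005, -0.998], [0.998, -0.001, 0.06], [-0.001, -1.0, -0.006]]
contact_force: [0.7, 0.2, -3.6]
width: 19.0
pos [445.7  -9.4 282.2] head 86.54 shift before turn [-90.2   7.3  -9.8] turn 89.53527599959182 q [-11.   9.  94.   0.  77. -98.] F [ 0.7  0.2 -3.6] w 19.0 t 24.6
98 [[296.0, 175.6, 6.0], [308.0, 176.0, 5.0], [320.0, 176.5, 6.0], [332.0, 177.0, 5.0], [344.0, 177.2, 6.0], [356.0, 178.1, 5.0], [368.0, 178.3, 6.0], [380.0, 178.8, 5.0], [392.0, 184.1, 15.0]]
depth rail 503 [ 4.6931025e-02  9.9889815e-01  5.8040906e+02 -3.1325867e+02] -489.71687955069837 -135.19383546544464
stop [ 561.26836425 -498.55601864  226.67898657] [ 583.30581764 -435.215877    234.25456902] 66
scene rail 737 [ 5.5112634e-02  9.9848014e-01  5.8447949e+02 -3.2537723e+02] -510.3227916626538 -132.18194735552765
```

View pics/rail_s.png

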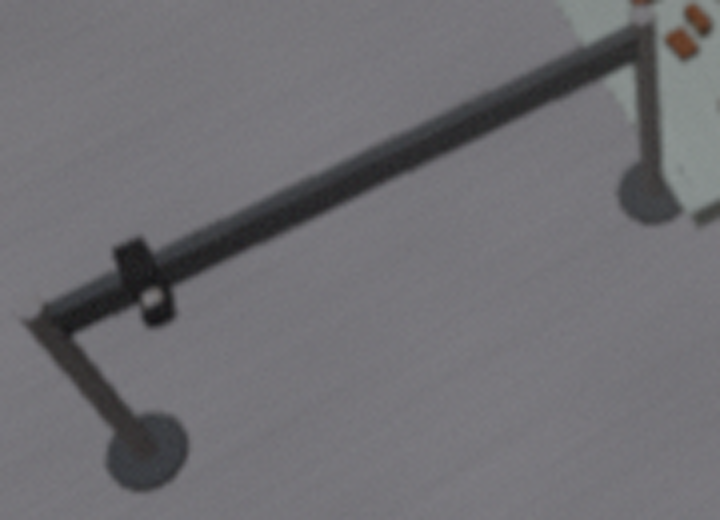

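```bash
python3 -m pendant '[{"grip":1,"xyz":[0,0,0],"turn":6},{"grip":1,"xyz":[0,0,0],"turn":7},{"grip":1,"xyz":[0,0,0],"turn":7},{"grip":1,"xyz":[0,0,0],"turn":7},{"grip":1,"xyz":[0,0,0],"turn":7},{"grip":1,"xyz":[0,0,0],"turn":7},{"grip":1,"xyz":[0,0,0],"turn":7},{"grip":1,"xyz":[0,0,0],"turn":7}]';python3 -m pendant '[{"grip":1,"xyz":[0,0,0],"turn":7},{"grip":1,"xyz":[0,0,0],"turn":7},{"grip":1,"xyz":[0,0,0],"turn":7},{"grip":1,"xyz":[0,0,0],"turn":7},{"grip":1,"xyz":[0,0,0],"turn":6.5},{"grip":1,"xyz":[0,0,0],"turn":0},{"grip":1,"xyz":[0,0,0],"turn":0}]'; python3 - <<'E'
from h import *
go([480,-266,282],-3)
E
```

```text
clock: 25.32
eef_pos: [446.6, -9.6, 278.9]
ee_rot: [[0.856, -0.0, -0.517], [0.517, 0.0, 0.856], [-0.0, -1.0, 0.0]]
contact_force: [-0.5, 1.1, -3.5]
width: 19.2
clock: 25.9
eef_pos: [446.4, -9.7, 279.0]
ee_rot: [[0.999, -0.0, 0.049], [-0.049, 0.0, 0.999], [-0.0, -1.0, 0.0]]
contact_force: [-0.5, -0.1, -2.6]
width: 19.7
pos [446.4  -9.7 279. ] head -2.8 shift before turn [  46.1   -3.  -254.4] turn 0.1981191716046169 q [-11.   9.  94.   0.  77.  -8.] F [-0.5 -0.1 -2.6] w 19.7 t 25.9
```

```bash
python3 -m pendant '[{"grip":1,"xyz":[2,-1,-14],"turn":0},{"grip":1,"xyz":[6,-1,-34],"turn":0},{"grip":1,"xyz":[6,-1,-38],"turn":0},{"grip":1,"xyz":[7,-1,-38],"turn":0},{"grip":1,"xyz":[7,-1,-38],"turn":0},{"grip":1,"xyz":[7,-1,-38],"turn":0},{"grip":1,"xyz":[6,0,-34],"turn":0},{"grip":1,"xyz":[5,0,-20],"turn":0}]';python3 -m pendant '[{"grip":1,"xyz":[0,0,0],"turn":0},{"grip":1,"xyz":[0,0,0],"turn":0},{"grip":1,"xyz":[0,0,0],"turn":0}]'; python3 - <<'E'
from h import *
go([560,-266,282],-3)
f=grab('wrist','w15')
E
```

```text
clock: 26.57
eef_pos: [478.6, -269.7, 284.7]
ee_rot: [[0.999, -0.0, 0.051], [-0.051, -0.001, 0.999], [-0.0, -1.0, -0.001]]
contact_force: [0.9, -0.5, -3.8]
width: 19.0
clock: 26.82
eef_pos: [478.6, -265.3, 284.8]
ee_rot: [[0.999, -0.001, 0.051], [-0.051, 0.001, 0.999], [-0.001, -1.0, 0.001]]
contact_force: [-1.1, 0.7, -3.2]
width: 19.2
pos [ 478.6 -265.3  284.8] head -2.91 shift before turn [81.3  2.8  3.4] turn 0.09498254551341745 q [-37.  20.  78.   0.  82. -34.] F [-1.1  0.7 -3.2] w 19.2 t 26.8
```

View pics/w15.png

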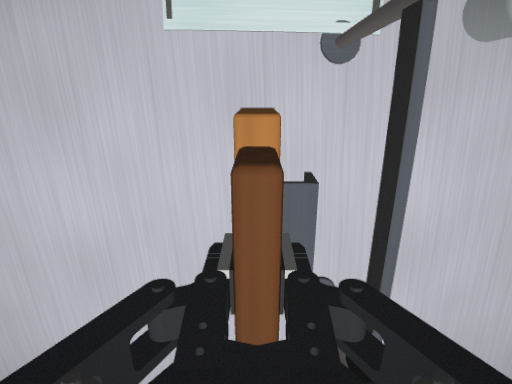

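```bash
python3 - <<'E'
from h import *
f=grab('wrist'); C=cloud(f); g=cv2.cvtColor(f['frame'],cv2.COLOR_BGR2GRAY)
for v in (15,60,120,180,230,260):
    row=C[v,360:450]; k=np.where((row[:,2]>205))[0]
    print(v,[ (360+i,row[i].round(0).tolist(),int(g[v,360+i])) for i in k[::4]])
m=(C[...,2]>216)&(C[...,2]<224);m[:,:340]=0;m[285:]=0
P=C[m];l=cv2.fitLine(P[:,:2].astype(np.float32),cv2.DIST_L2,0,.01,.01).ravel();print(len(P),l,np.degrees(np.arctan2(l[0],l[1])),P[:,1].min(),P[:,1].max())
n=np.array([l[1],-l[0]]);d=(P[:,:2]-l[2:])@n;print(np.percentile(d,[1,50,99]), 'x at -266',l[2]+(-266-l[3])*l[0]/l[1])
E
```

```text
15 [(np.int64(412), [587.0, -141.0, 207.0], 38), (np.int64(416), [587.0, -142.0, 213.0], 39), (np.int64(420), [588.0, -143.0, 217.0], 50), (np.int64(424), [589.0, -144.0, 219.0], 87), (np.int64(428), [592.0, -144.0, 219.0], 87), (np.int64(432), [595.0, -144.0, 219.0], 87)]
60 [(np.int64(405), [586.0, -169.0, 206.0], 40), (np.int64(409), [586.0, -169.0, 212.0], 40), (np.int64(413), [586.0, -170.0, 217.0], 38), (np.int64(417), [588.0, -170.0, 218.0], 88), (np.int64(421), [590.0, -170.0, 218.0], 89), (np.int64(425), [593.0, -170.0, 218.0], 90)]
120 [(np.int64(397), [584.0, -209.0, 205.0], 40), (np.int64(401), [583.0, -208.0, 213.0], 41), (np.int64(405), [584.0, -208.0, 217.0], 42), (np.int64(409), [586.0, -208.0, 217.0], 91), (np.int64(413), [589.0, -208.0, 217.0], 93), (np.int64(417), [591.0, -208.0, 219.0], 91)]
180 [(np.int64(389), [581.0, -254.0, 206.0], 41), (np.int64(393), [581.0, -252.0, 212.0], 42), (np.int64(397), [581.0, -250.0, 219.0], 76), (np.int64(401), [584.0, -251.0, 219.0], 92), (np.int64(405), [587.0, -251.0, 219.0], 93), (np.int64(409), [590.0, -251.0, 219.0], 98)]
230 [(np.int64(382), [578.0, -295.0, 207.0], 40), (np.int64(386), [579.0, -292.0, 214.0], 41), (np.int64(390), [580.0, -290.0, 218.0], 88), (np.int64(394), [582.0, -290.0, 220.0], 92), (np.int64(398), [586.0, -291.0, 219.0], 90)]
260 [(np.int64(377), [576.0, -323.0, 208.0], 42), (np.int64(381), [577.0, -319.0, 214.0], 40), (np.int64(385), [578.0, -317.0, 218.0], 86), (np.int64(389), [581.0, -316.0, 219.0], 92), (np.int64(393), [584.0, -317.0, 219.0], 90), (np.int64(402), [483.0, -186.0, 427.0], 174)]
4351 [ 5.6367144e-02  9.9841011e-01  5.8694830e+02 -2.2343291e+02] 3.231312 -339.7004163857176 -134.31972173651062
[-4.78308824 -0.10064078  5.60146739] x at -266 584.5451
```

```bash
python3 - <<'E'
from h import *
f=grab('wrist'); C=cloud(f); s=manip.sense(); R=np.array(s['ee_rot']); p=np.array(s['eef_pos'])
for uv in [(290,210),(305,210),(314,210),(300,190),(300,240),(257,250),(257,125)]:
    q=C[uv[1],uv[0]]; print(uv,q.round(1),'tool',(R.T@(q-p)).round(1))
for uv in [(317.5,185),(318,200),(316.5,230)]:
    q=onplane(f,[uv],p[2]+18.7-24)[0]; print('edge',uv,q.round(1),'tool',(R.T@(q-p)).round(1))
for uv in [(233,200),(281,200)]:
    q=onplane(f,[uv],p[2]+18.7+20)[0]; print('handle edge',uv,'tool',(R.T@(q-p)).round(1))
E
```

```text
(290, 210) [ 497.7 -246.2  276.8] tool [18.   8.7 19.6]
(305, 210) [ 505.6 -246.1  278. ] tool [25.8  7.5 20. ]
(314, 210) [ 510.5 -246.7  277.1] tool [30.8  8.4 19.6]
(300, 190) [ 503.  -234.8  278. ] tool [22.7  7.5 31.2]
(300, 240) [ 503.  -264.4  276.8] tool [24.2  8.7  1.7]
(257, 250) [ 480.1 -244.2  321.9] tool [  0.3 -36.4  20.7]
(257, 125) [ 482.3 -200.9  273.5] tool [ 0.3 12.  64. ]
edge (317.5, 185) [ 511.6 -231.8  280.2] tool [31.2  5.3 34.6]
edge (318, 200) [ 512.  -240.   280.2] tool [32.   5.3 26.5]
edge (316.5, 230) [ 511.4 -257.1  280.2] tool [32.2  5.3  9.4]
handle edge (233, 200) tool [ -8.4 -38.7  42.4]
handle edge (281, 200) tool [  9.  -38.7  42.4]
```

```bash
python3 -m pendant '[{"grip":1,"xyz":[10,0,0],"turn":0.3},{"grip":1,"xyz":[20,0,0],"turn":0},{"grip":1,"xyz":[25,0,0],"turn":0},{"grip":1,"xyz":[20,0,0],"turn":0},{"grip":1,"xyz":[10,0,0],"turn":0},{"grip":1,"xyz":[0,0,0],"turn":0},{"grip":1,"xyz":[0,0,0],"turn":0},{"grip":1,"xyz":[0,0,0],"turn":0}]'; python3 - <<'E'
from h import *
go([564.6,-265,260],-3.2)
f=grab('wrist','w16'); C=cloud(f)
m=(C[...,2]>216)&(C[...,2]<224);m[:,:290]=0;m[285:]=0
P=C[m];l=cv2.fitLine(P[:,:2].astype(np.float32),cv2.DIST_L2,0,.01,.01).ravel();print(len(P),l,np.degrees(np.arctan2(l[0],l[1])),P[:,1].min(),P[:,1].max())
n=np.array([l[1],-l[0]]);d=(P[:,:2]-l[2:])@n;print(np.percentile(d,[1,50,99]), 'x at -265',l[2]+(-265-l[3])*l[0]/l[1])
E
```

```text
clock: 27.63
eef_pos: [562.9, -270.2, 285.4]
ee_rot: [[0.998, -0.001, 0.057], [-0.057, 0.0, 0.998], [-0.001, -1.0, 0.0]]
contact_force: [-0.6, -0.4, -3.1]
width: 19.4
pos [ 562.9 -270.2  285.4] head -3.27 shift before turn [ 1.4 25.4  5.3] turn -0.0733154513078631 q [-33.  29.  64.  -0.  87. -29.] F [-0.6 -0.4 -3.1] w 19.4 t 27.6
1406 [ 4.240798e-02  9.991004e-01  5.922329e+02 -1.835986e+02] 2.4305267 -252.42596505123348 -137.27822785281853
[-2.98616267 -0.00582535  3.07506981] x at -265 588.7777
```

View pics/w16.png

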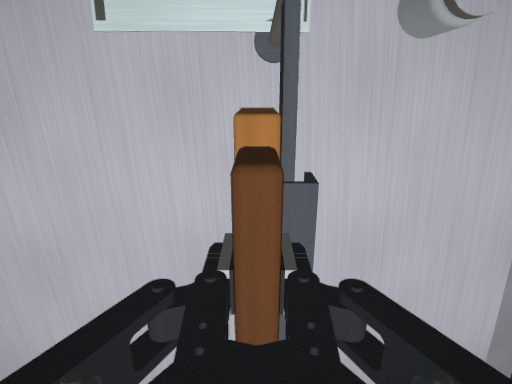

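```bash
python3 - <<'E'
from h import *
f=grab('wrist'); C=cloud(f); g=cv2.cvtColor(f['frame'],cv2.COLOR_BGR2GRAY).astype(float)
s=manip.sense(); R=np.array(s['ee_rot']); p=np.array(s['eef_pos'])
for v in (60,90,120,150,170):
    print(v,g[v,276:304].astype(int).tolist())
    z=C[v,276:304,2]; 
m=(C[...,2]>215.5)&(C[...,2]<224);m[:,:270]=0;m[:,310:]=0;m[178:]=0
for v in (60,90,120,150,170):
    k=np.where(m[v])[0]; 
    if len(k): a,b=onplane(f,[(k[0],v),(k[-1],v)],220); print(v,k[0],k[-1],(R.T@(a-p)).round(1),(R.T@(b-p)).round(1))
E
python3 - <<'E'
import cv2
f=cv2.imread('pics/w16.png'); cv2.imwrite('pics/w16c.png',cv2.resize(f[0:200,220:340],None,fx=3,fy=3,interpolation=cv2.INTER_CUBIC))
E
```

```text
60 [84, 86, 87, 84, 50, 39, 39, 44, 80, 84, 86, 85, 86, 85, 86, 87, 87, 88, 88, 87, 88, 86, 110, 162, 169, 171, 172, 173]
90 [171, 174, 174, 140, 36, 38, 34, 80, 86, 85, 85, 85, 86, 85, 88, 89, 89, 87, 89, 86, 87, 97, 172, 170, 171, 172, 172, 174]
120 [120, 119, 112, 107, 83, 43, 73, 85, 84, 85, 86, 88, 88, 88, 89, 89, 87, 88, 87, 87, 99, 171, 173, 175, 174, 175, 171, 176]
150 [116, 118, 112, 100, 49, 55, 82, 86, 86, 86, 86, 87, 86, 88, 89, 88, 88, 88, 86, 118, 176, 176, 174, 174, 178, 177, 174, 175]
170 [66, 66, 65, 64, 59, 50, 43, 83, 86, 87, 87, 86, 89, 88, 88, 87, 85, 87, 100, 176, 180, 178, 178, 176, 179, 178, 175, 177]
60 283 298 [17.  65.7 99.8] [26.6 65.7 99.8]
90 282 297 [16.8 65.7 81.4] [26.6 65.7 81.4]
120 282 296 [17.2 65.7 62.1] [26.7 65.7 62.1]
150 281 295 [17.1 65.7 41.7] [26.8 65.7 41.7]
170 283 294 [18.8 65.7 27.4] [26.6 65.7 27.4]
```

View pics/w16c.png

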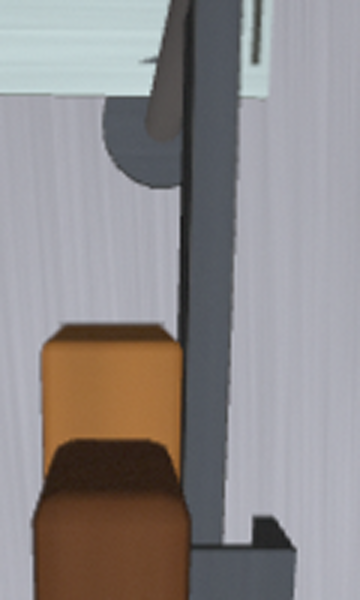

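```bash
python3 -m pendant '[{"grip":1,"xyz":[2,10,0],"turn":0},{"grip":1,"xyz":[0,10,0],"turn":0},{"grip":1,"xyz":[0,5,0],"turn":0},{"grip":1,"xyz":[0,0,0],"turn":0},{"grip":1,"xyz":[0,0,0],"turn":0},{"grip":1,"xyz":[0,0,0],"turn":0}]'; python3 - <<'E'
from h import *
f=grab('wrist','w17'); C=cloud(f)
s=manip.sense(); R=np.array(s['ee_rot']); p=np.array(s['eef_pos']);go([564.6,-265,230.8],-3.2)
m=(C[...,2]>215.5)&(C[...,2]<224);m[:,:270]=0;m[:,310:]=0;m[178:]=0
for v in (40,60,90,100):
    k=np.where(m[v])[0]; 
    if len(k): a,b=onplane(f,[(k[0],v),(k[-1],v)],220); print(v,k[0],k[-1],(R.T@(a-p)).round(1),(R.T@(b-p)).round(1))
E
```

```text
clock: 28.23
eef_pos: [565.5, -271.0, 260.4]
ee_rot: [[0.998, 0.0, 0.058], [-0.058, -0.0, 0.998], [0.0, -1.0, -0.0]]
contact_force: [0.3, 0.1, -3.0]
width: 19.4
pos [ 565.6 -271.   260.6] head -3.32 shift before turn [-1.4 29.8  6. ] turn -0.12481443366948497 q [-33.  30.  67.   0.  84. -29.] F [ 1.1 -0.4 -2.9] w 19.4 t 28.3
40 282 300 [ 14.1  40.6 107.5] [ 24.   40.6 107.5]
60 282 299 [14.3 40.6 97.1] [23.9 40.6 97.2]
90 281 298 [14.1 40.6 81. ] [23.9 40.6 81. ]
100 281 297 [14.2 40.6 75.5] [23.5 40.6 75.5]
```

View pics/w17.png

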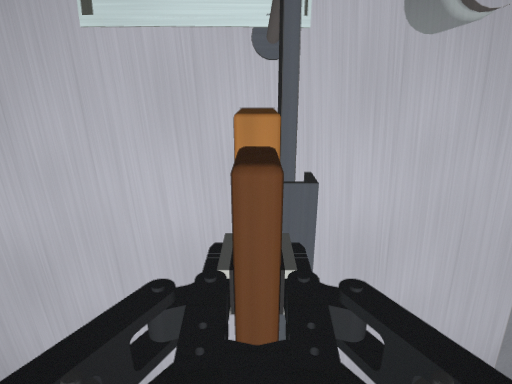

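```bash
python3 -m pendant '[{"grip":1,"xyz":[-0.8,4,0],"turn":0},{"grip":1,"xyz":[0,4,0],"turn":0},{"grip":1,"xyz":[0,4,0],"turn":0},{"grip":1,"xyz":[0,0,0],"turn":0},{"grip":1,"xyz":[0,0,0],"turn":0}]';python3 -m pendant '[{"grip":1,"xyz":[0,3,0],"turn":0},{"grip":1,"xyz":[0,3,0],"turn":0},{"grip":1,"xyz":[0,0,0],"turn":0},{"grip":1,"xyz":[0,0,0],"turn":0}]'; python3 - <<'E'
from h import *
go([564.6,-265,230.8],-3.2)
s=grab('scene'); cv2.imwrite('pics/s18.png',cv2.resize(s['frame'][150:330,60:260],None,fx=4,fy=3.3,interpolation=cv2.INTER_CUBIC))
E
```

```text
clock: 28.7
eef_pos: [564.5, -270.8, 247.8]
ee_rot: [[0.998, -0.001, 0.058], [-0.058, 0.001, 0.998], [-0.001, -1.0, 0.001]]
contact_force: [-0.1, -0.4, -3.6]
width: 19.2
clock: 29.03
eef_pos: [564.6, -270.8, 242.0]
ee_rot: [[0.998, -0.0, 0.058], [-0.058, 0.0, 0.998], [-0.0, -1.0, 0.0]]
contact_force: [-0.7, -0.3, -3.5]
width: 19.4
pos [ 564.6 -270.8  242. ] head -3.32 shift before turn [-0.3 11.2  5.8] turn -0.1237823817187973 q [-33.  30.  69.   0.  81. -29.] F [-0.7 -0.3 -3.5] w 19.4 t 29.0
```

View pics/s18.png

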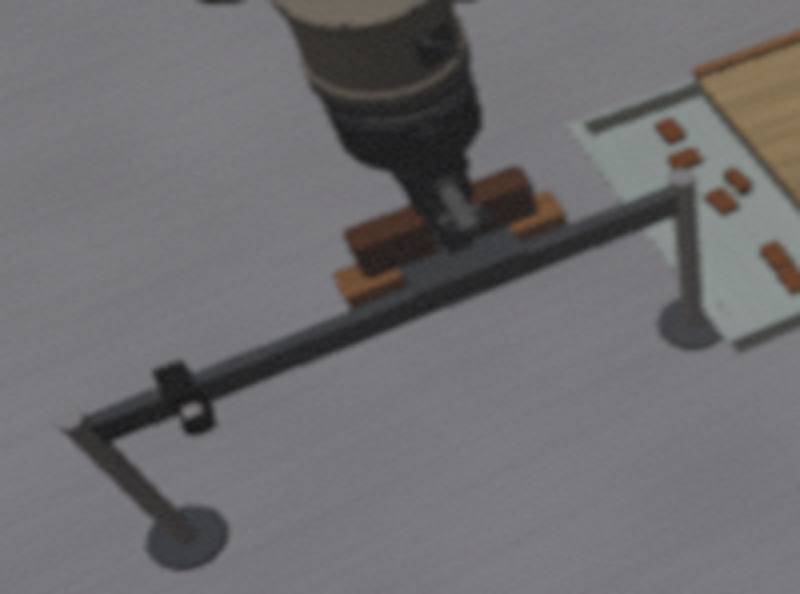

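```bash
python3 -m pendant '[{"grip":1,"xyz":[0,3,0],"turn":0},{"grip":1,"xyz":[0,3,0],"turn":0},{"grip":1,"xyz":[0,2,0],"turn":0},{"grip":1,"xyz":[0,0,0],"turn":0},{"grip":1,"xyz":[0,0,0],"turn":0}]';python3 -m pendant '[{"grip":1,"xyz":[0,1,0],"turn":0},{"grip":1,"xyz":[0,1,0],"turn":0},{"grip":1,"xyz":[0,0,0],"turn":0},{"grip":1,"xyz":[0,0,0],"turn":0}]'
```

```text
clock: 29.5
eef_pos: [564.6, -270.8, 234.0]
ee_rot: [[0.998, -0.0, 0.058], [-0.058, 0.0, 0.998], [-0.0, -1.0, 0.0]]
contact_force: [0.1, 0.6, -2.6]
width: 19.5
clock: 29.83
eef_pos: [564.7, -270.8, 232.2]
ee_rot: [[0.998, -0.0, 0.058], [-0.058, 0.0, 0.998], [-0.0, -1.0, 0.0]]
contact_force: [-0.5, 0.5, -3.1]
width: 19.5
```

```bash
python3 -m pendant '[{"grip":1,"xyz":[0,1,0],"turn":0},{"grip":1,"xyz":[0,0,0],"turn":0},{"grip":1,"xyz":[0,0,0],"turn":0}]';python3 -m pendant '[{"grip":1,"xyz":[0,1,0],"turn":0},{"grip":1,"xyz":[0,0,0],"turn":0},{"grip":1,"xyz":[0,0,0],"turn":0}]'
```

```text
clock: 30.08
eef_pos: [564.7, -270.8, 231.2]
ee_rot: [[0.998, -0.0, 0.058], [-0.058, 0.0, 0.998], [-0.0, -1.0, 0.0]]
contact_force: [-0.8, 0.4, -3.4]
width: 19.3
clock: 30.33
eef_pos: [564.8, -270.9, 230.8]
ee_rot: [[0.998, 0.001, 0.058], [-0.058, -0.0, 0.998], [0.001, -1.0, -0.0]]
contact_force: [-1.1, 1.2, 1.6]
width: 18.7
```

```bash
python3 -m pendant '[{"grip":1,"xyz":[0,0,-4],"turn":0},{"grip":1,"xyz":[0,0,-8],"turn":0},{"grip":1,"xyz":[0,0,-8],"turn":0},{"grip":1,"xyz":[0,0,-8],"turn":0},{"grip":1,"xyz":[0,0,-8],"turn":0},{"grip":1,"xyz":[0,0,-8],"turn":0},{"grip":1,"xyz":[0,0,-4],"turn":0},{"grip":1,"xyz":[0,0,0],"turn":0}]'; python3 - <<'E'
from h import *
go([564.6,-265,230.8],-3.2)
s=grab('scene'); cv2.imwrite('pics/s19.png',cv2.resize(s['frame'][150:330,60:260],None,fx=4,fy=3.3,interpolation=cv2.INTER_CUBIC))
E
```

```text
clock: 31.0
eef_pos: [562.0, -320.7, 230.8]
ee_rot: [[0.998, 0.001, 0.059], [-0.059, -0.001, 0.998], [0.001, -1.0, -0.001]]
contact_force: [0.6, 0.1, 5.8]
width: 19.4
pos [ 562.  -320.7  230.8] head -3.39 shift before turn [-0.7 -0.1 55.8] turn -0.19317927211558583 q [-36.  33.  66.  -0.  81. -33.] F [0.6 0.1 5.8] w 19.4 t 31.0
```

View pics/s19.png

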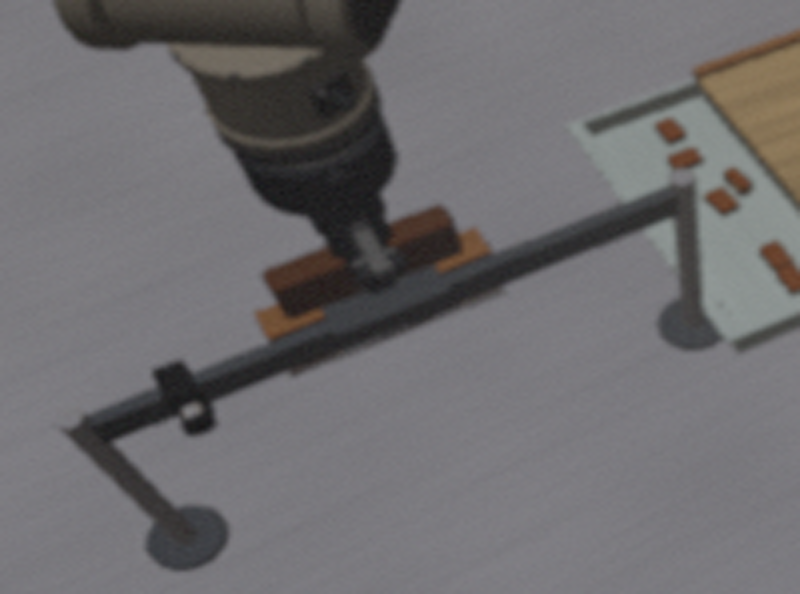

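```bash
python3 -m pendant '[{"grip":1,"xyz":[0,0,-4],"turn":0},{"grip":1,"xyz":[0,0,-6],"turn":0},{"grip":1,"xyz":[0,0,-6],"turn":0},{"grip":1,"xyz":[0,0,-6],"turn":0},{"grip":1,"xyz":[0,0,-3],"turn":0},{"grip":1,"xyz":[0,0,0],"turn":0}]';python3 -m pendant '[{"grip":1,"xyz":[0,0,-2],"turn":0},{"grip":1,"xyz":[0,0,-2],"turn":0},{"grip":1,"xyz":[0,0,-2],"turn":0},{"grip":1,"xyz":[0,0,0],"turn":0}]'; python3 - <<'E'
from h import *
go([564.6,-265,230.8],-3.2)
s=grab('scene'); cv2.imwrite('pics/s20.png',cv2.resize(s['frame'][220:310,70:210],None,fx=5.5,fy=5.5,interpolation=cv2.INTER_CUBIC))
E
```

```text
clock: 31.55
eef_pos: [560.6, -344.7, 230.8]
ee_rot: [[0.998, 0.001, 0.058], [-0.058, -0.001, 0.998], [0.001, -1.0, -0.001]]
contact_force: [0.8, 1.5, 5.5]
width: 19.1
clock: 31.88
eef_pos: [560.3, -350.1, 230.8]
ee_rot: [[0.998, 0.001, 0.058], [-0.058, -0.0, 0.998], [0.001, -1.0, 0.0]]
contact_force: [0.1, 3.1, 6.0]
width: 19.3
pos [ 560.3 -350.1  230.8] head -3.32 shift before turn [-0.6  0.  85.2] turn -0.11966039154431485 q [-39.  34.  63.   0.  82. -35.] F [0.1 3.1 6. ] w 19.3 t 31.9
```

View pics/s20.png

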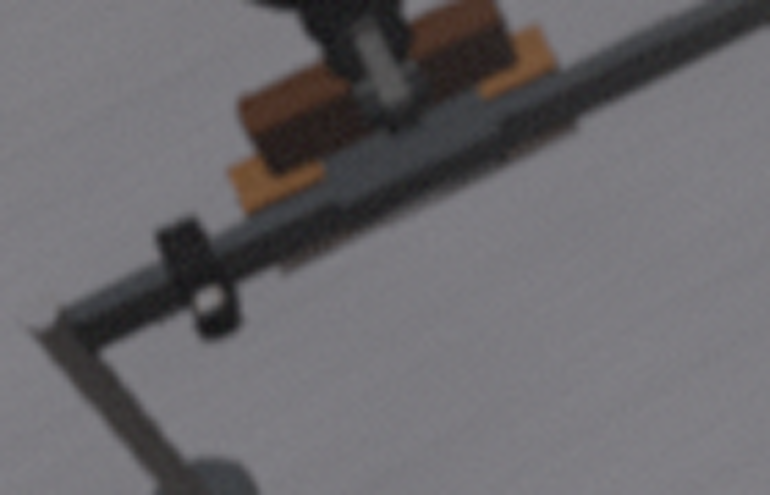

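```bash
python3 -m pendant '[{"grip":1,"xyz":[0,0,-2],"turn":0},{"grip":1,"xyz":[0,0,-2],"turn":0},{"grip":1,"xyz":[0,0,0],"turn":0}]';python3 -m pendant '[{"grip":1,"xyz":[0,0,-2],"turn":0},{"grip":1,"xyz":[0,0,-2],"turn":0},{"grip":1,"xyz":[0,0,0],"turn":0}]'
```

```text
clock: 32.18
eef_pos: [560.0, -354.1, 230.8]
ee_rot: [[0.998, 0.001, 0.058], [-0.058, 0.0, 0.998], [0.001, -1.0, 0.0]]
contact_force: [0.2, 2.6, 5.6]
width: 19.3
clock: 32.43
eef_pos: [559.8, -358.0, 230.8]
ee_rot: [[0.998, 0.001, 0.058], [-0.058, 0.0, 0.998], [0.001, -1.0, 0.0]]
contact_force: [-0.7, 3.5, 6.2]
width: 19.9
```

```bash
python3 -m pendant '[{"grip":1,"xyz":[0,0,-2],"turn":0},{"grip":1,"xyz":[0,0,0],"turn":0}]';python3 -m pendant '[{"grip":1,"xyz":[0,0,-2],"turn":0},{"grip":1,"xyz":[0,0,0],"turn":0}]';  python3 - <<'E'
from h import *
s=grab('scene'); cv2.imwrite('pics/s21.png',cv2.resize(s['frame'][220:310,70:210],None,fx=5.5,fy=5.5,interpolation=cv2.INTER_CUBIC))
E
```

```text
clock: 32.6
eef_pos: [559.7, -360.0, 230.8]
ee_rot: [[0.998, 0.001, 0.058], [-0.058, 0.0, 0.998], [0.001, -1.0, 0.0]]
contact_force: [0.6, 3.6, 6.1]
width: 18.9
clock: 32.77
eef_pos: [559.6, -361.9, 230.8]
ee_rot: [[0.998, 0.001, 0.058], [-0.058, 0.0, 0.998], [0.001, -1.0, 0.0]]
contact_force: [-0.0, 4.7, 5.5]
width: 19.5
```

View pics/s21.png

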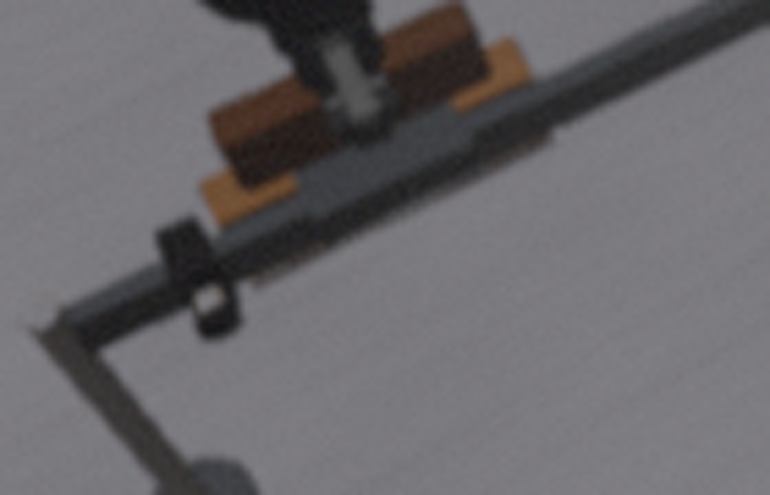

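```bash
for i in 1; do python3 -m pendant '[{"grip":1,"xyz":[0,0,-1],"turn":0},{"grip":1,"xyz":[0,0,0],"turn":0}]'; done;python3 -m pendant '[{"grip":1,"xyz":[0,0,-1],"turn":0},{"grip":1,"xyz":[0,0,0],"turn":0}]';python3 -m pendant '[{"grip":1,"xyz":[0,0,-1],"turn":0},{"grip":1,"xyz":[0,0,0],"turn":0}]'
```

```text
clock: 32.98
eef_pos: [559.5, -362.8, 230.8]
ee_rot: [[0.998, 0.001, 0.058], [-0.058, 0.0, 0.998], [0.001, -1.0, 0.0]]
contact_force: [0.4, 3.7, 5.7]
width: 19.7
clock: 33.15
eef_pos: [559.5, -363.8, 230.8]
ee_rot: [[0.998, 0.001, 0.058], [-0.058, 0.0, 0.998], [0.001, -1.0, 0.0]]
contact_force: [0.5, 3.5, 5.9]
width: 19.3
clock: 33.32
eef_pos: [559.4, -364.7, 230.8]
ee_rot: [[0.998, 0.001, 0.058], [-0.058, 0.0, 0.998], [0.001, -1.0, 0.0]]
contact_force: [0.1, 3.6, 6.8]
width: 19.4
```

```bash
python3 -m pendant '[{"grip":1,"xyz":[0,0,-1],"turn":0},{"grip":1,"xyz":[0,0,0],"turn":0}]';python3 -m pendant '[{"grip":1,"xyz":[0,0,-1],"turn":0},{"grip":1,"xyz":[0,0,0],"turn":0}]';python3 -m pendant '[{"grip":1,"xyz":[0,0,-1],"turn":0},{"grip":1,"xyz":[0,0,0],"turn":0}]'
```

```text
clock: 33.48
eef_pos: [559.4, -365.7, 230.8]
ee_rot: [[0.998, 0.001, 0.058], [-0.058, 0.0, 0.998], [0.001, -1.0, 0.0]]
contact_force: [0.3, 3.7, 5.3]
width: 19.4
clock: 33.65
eef_pos: [559.3, -366.6, 230.8]
ee_rot: [[0.998, 0.001, 0.058], [-0.058, 0.001, 0.998], [0.001, -1.0, 0.001]]
contact_force: [0.3, 4.7, 6.4]
width: 19.7
clock: 33.82
eef_pos: [559.3, -366.6, 230.8]
ee_rot: [[0.998, 0.001, 0.057], [-0.057, 0.002, 0.998], [0.0, -1.0, 0.002]]
contact_force: [-0.3, 7.5, 6.5]
width: 19.4
```

```bash
python3 -m pendant '[{"grip":1,"xyz":[0,0,-1],"turn":0},{"grip":1,"xyz":[0,0,0],"turn":0},{"grip":1,"xyz":[0,0,0],"turn":0}]'; python3 - <<'E'
from h import *
s=grab('scene'); cv2.imwrite('pics/s22.png',cv2.resize(s['frame'][220:310,70:210],None,fx=5.5,fy=5.5,interpolation=cv2.INTER_CUBIC))
E
```

```text
clock: 34.07
eef_pos: [559.3, -366.7, 230.9]
ee_rot: [[0.998, 0.0, 0.057], [-0.057, 0.004, 0.998], [0.0, -1.0, 0.004]]
contact_force: [-1.4, 10.1, 7.5]
width: 19.3
```

View pics/s22.png

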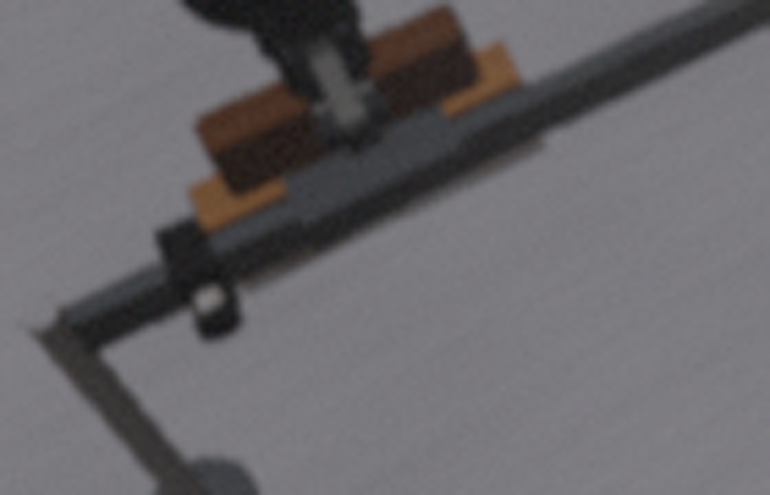

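```bash
python3 -m pendant '[{"grip":0.7,"xyz":[0,0,0],"turn":0},{"grip":0.6,"xyz":[0,0,0],"turn":0},{"grip":0.4,"xyz":[0,0,0],"turn":0},{"grip":0.2,"xyz":[0,0,0],"turn":0},{"grip":0,"xyz":[0,0,0],"turn":0},{"grip":0,"xyz":[0,0,0],"turn":0},{"grip":0,"xyz":[0,0,0],"turn":0}]'; python3 - <<'E'
from h import *
grab('wrist','w23')
s=grab('scene'); cv2.imwrite('pics/s23.png',cv2.resize(s['frame'][220:310,70:210],None,fx=5.5,fy=5.5,interpolation=cv2.INTER_CUBIC))
E
```

```text
clock: 34.7
eef_pos: [558.9, -368.9, 230.1]
ee_rot: [[0.998, -0.0, 0.058], [-0.058, 0.0, 0.998], [-0.0, -1.0, 0.0]]
contact_force: [-0.1, -1.4, 0.1]
width: 85.4
```

View pics/w23.png

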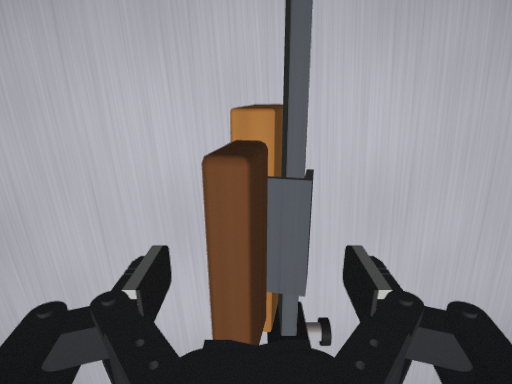

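View pics/s23.png

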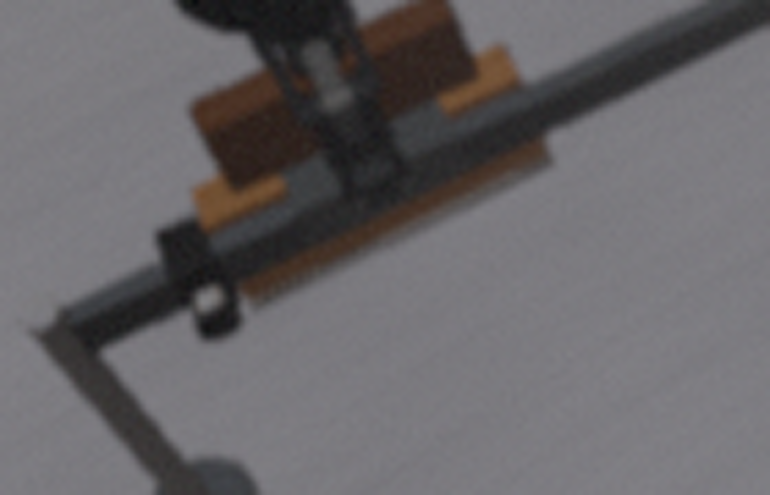

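```bash
python3 -m pendant '[{"grip":0,"xyz":[0,-8,0],"turn":0},{"grip":0,"xyz":[0,-20,0],"turn":0},{"grip":0,"xyz":[0,-25,0],"turn":0},{"grip":0,"xyz":[0,-25,0],"turn":0},{"grip":0,"xyz":[0,-20,0],"turn":0},{"grip":0,"xyz":[-25,0,10],"turn":0},{"grip":0,"xyz":[-30,0,20],"turn":0},{"grip":0,"xyz":[-30,0,20],"turn":0}]'; python3 -m pendant '[{"grip":0,"xyz":[-30,0,20],"turn":0},{"grip":0,"xyz":[-30,0,20],"turn":0},{"grip":0,"xyz":[0,0,0],"turn":0},{"grip":0,"xyz":[0,0,0],"turn":0},{"grip":0,"xyz":[0,0,0],"turn":0}]'; python3 - <<'E'
from h import *
import meas
s=grab('scene','s24'); cv2.imwrite('pics/s24c.png',cv2.resize(s['frame'][140:310,70:360],None,fx=2.7,fy=2.7,interpolation=cv2.INTER_CUBIC))
t=grab('top'); cv2.imwrite('pics/t24c.png',cv2.resize(t['frame'][80:300,80:440],None,fx=2.2,fy=2.2,interpolation=cv2.INTER_CUBIC)); meas.run(t)
C=cloud(t)
m=(C[...,2]>226)&(C[...,0]>520)&(C[...,0]<600)&(C[...,1]<-280)&(C[...,1]>-440); P=C[m]
print(m.sum(), cv2.minAreaRect(P[P[:,2]>245][:,:2].astype(np.float32)) if (P[:,2]>245).any() else None, P[:,2].max() if len(P) else None)
E
```

```text
clock: 35.47
eef_pos: [476.2, -313.6, 328.4]
ee_rot: [[0.998, 0.001, 0.058], [-0.058, -0.0, 0.998], [0.001, -1.0, -0.0]]
contact_force: [-0.3, -0.6, 0.6]
width: 85.3
clock: 35.88
eef_pos: [420.1, -271.0, 329.5]
ee_rot: [[0.998, 0.002, 0.058], [-0.058, -0.002, 0.998], [0.002, -1.0, -0.002]]
contact_force: [0.6, 0.2, 0.6]
width: 85.6
roll [507.6 151.2] 196 15.5 world [ 667.2 -862.2   61. ] [ 668.3 -852.8   61. ] board [ 210.2 -966.8]
roll [105.8 190.9] 244 9.1 world [566.1 420.1  61. ] [566.4 420.6  61. ] board [ 30.8 298. ]
roll [115.7 222.3] 239 9.1 world [468.  389.7  61. ] [468.5 390.4  61. ] board [-65.1 261.9]
roll [506.1 364.3] 188 16.8 world [  -9.2 -815.1   61. ] [  -0.9 -815.7   61. ] board [-460.  -970.6]
494 ((546.938232421875, -363.619140625), (108.44009399414062, 23.19931411743164), 86.77696228027344) 268.5671769039483
```

View pics/s24c.png

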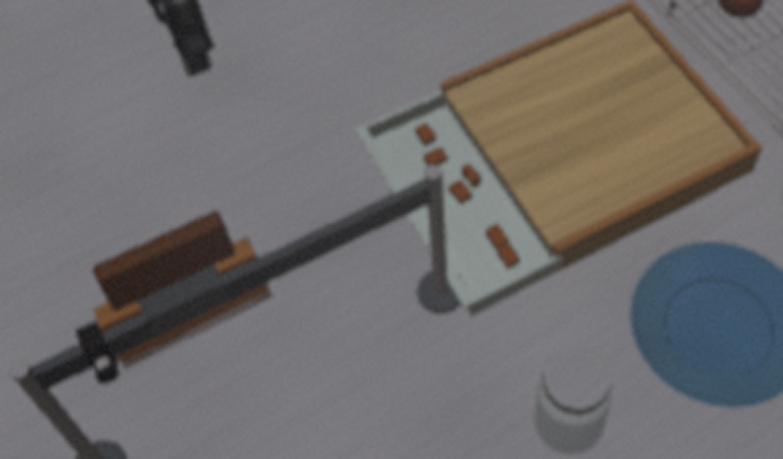

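View pics/t24c.png

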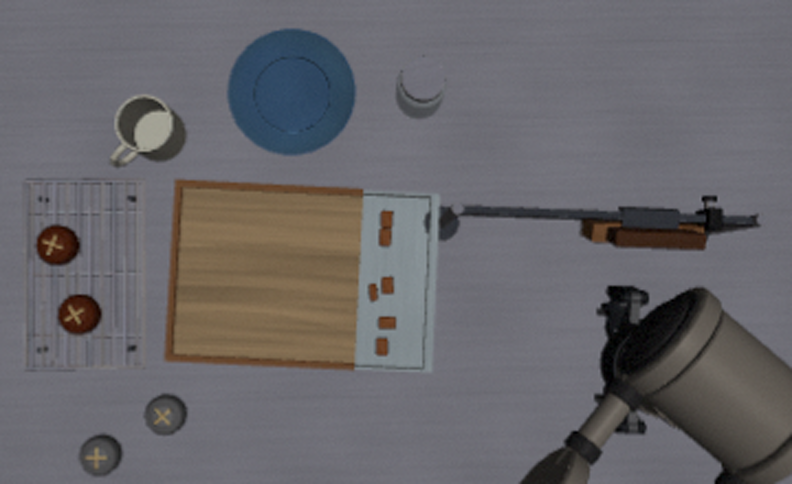

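```bash
python3 - <<'E'
from h import *
import meas
s=grab('scene'); cv2.imwrite('pics/s25.png',cv2.resize(s['frame'][220:310,70:210],None,fx=5.5,fy=5.5,interpolation=cv2.INTER_CUBIC))
E
```

```text
(no output)
```

View pics/s25.png

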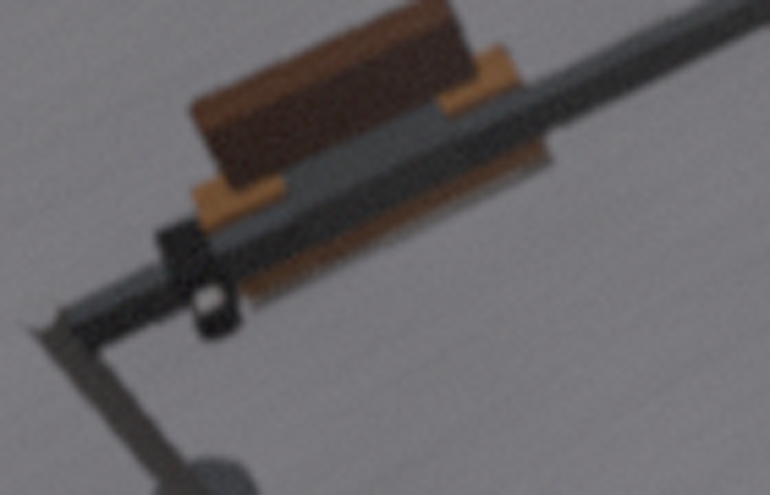

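```bash
python3 -c "
from plant import manip
print(manip.job_done(), manip.sense()['clock'])"
```

```text
the job is handed in; nothing more can be done
the job is handed in; nothing more can be done
```

The job was finished and handed in at about 36 s of simulated time.

- **Rolls:** Two brown pretzel rolls were on the board, and I placed both right way up on the cooling rack. After I let go of it, the first roll shifted about 25 mm while the robot was away from it. It is still upright on the rack.
- **Chips:** I swept the board twice with the scraper, and all six chips are in the catch tray. The board is clear.
- **Scraper:** I hooked the lip over the rail about 90 mm from the stop and slid it along. It stopped moving at y ≈ -366.6 mm, with a push of about 7–10 N against it. I then let go and moved the gripper clear.

**Last checks:** The scene and top pictures show the scraper hanging against the stop, leaning a little. The mug, jar and plate are where they were. The measured wrist forces stayed around 10 N or less.

**One disagreement:** The depth reading put the handle's centre at y ≈ -363.6 mm, about 3 mm from where the gripper stopped. Depth and gripper positions had already differed by about 1 mm at the first grasp. In the scene picture the block had not moved from where it stopped, so I took it as measuring error. A gap of a millimetre or so would not show at that resolution.

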